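Open the sensor housing with the unknown cap thread

TASK

Seat the aluminium sensor housing, cap and all, flat and square in the pocket of the blue holding jig so that it cannot turn, then loosen its orange hexagonal twist-off cap: nobody knows whether it is left- or right-handed, so try it gently both ways, and turn it an eighth of a turn the way it gives, up to its end stop. Lift the cap straight off, leaving the housing seated in the jig and the other things on the bench where they are, and finish still holding the cap in the gripper, in the air at least 10 cm above the housing.

Things in the scene. Friction and masses are not known exactly. Their poses are not given: they have to be found in the camera images.
- housing_center (a point): centre of the loose aluminium sensor housing (without its cap), 23 mm above its underside: upright block, 44 mm in its x, 60 mm in its y, 46 mm high, about 0.45 kg; z up. It starts standing on the bench, cap on top, 74 mm high in all. Best gripped across its 44 mm sides 30 to 40 mm above the underside, so that the fingertips clear the jig.
- pocket (a point): centre of the pocket floor in the blue holding jig fixed to the bench: block 96 x 112 x 16 mm; pocket 47 mm in x, 63 mm in y, 12 mm deep, 2 mm bevel at its mouth, floor 4 mm above the bench; z up. The housing fits either way round, its 60 mm side along the pocket's y, 1.5 mm to spare on each side; seated, housing_center is 23 mm above this point.
- cap_center (a point): centre of the orange cap's hexagonal head, 14 mm above its underside, which lies on the housing's top: 34 mm across flats, 28 mm high, 80 g, loose but captive, with about 1 mm play. Two flats face its own +x and -x, the others are 60 degrees apart; z up. Locked, as at the start, its x is 45 degrees from the housing's x. Pulled while locked, it lifts the housing too.
- cap_lugs (a point): foot of the cap's stem, on its axis, 15.5 mm below the head's underside, inside the housing at the start. Two lugs, 30 mm over both, along the cap's x. One sense of turning meets a hard stop after 3 to 15 degrees; the other is free for 45 degrees to a hard end stop, where the cap draws straight up, free after 16 mm. Which is which varies and cannot be seen.
- housing_top (a point): centre of the housing's upper face, 46 mm above its underside; axes as the housing's
- boom_end (a point): obstacle, fixed: centre of the white block, 50 x 110 mm and 120 mm high, at the end of the stereo microscope's level boom; its underside hangs 158 mm above the bench. The two boom bars (21 mm thick, 185 to 285 mm above the bench) run from it 0.42 m in +y to the stand. The gripper and wrist must pass in front of it (nearer the robot), not under it.
- tape_roll: bystander, loose, to be left alone: orange roll of tape, 66 mm across, 13 mm high; origin at the centre of its underside
- side_cutter: bystander, loose, to be left alone: red-handled side cutters, 37x125x10 mm; origin at the centre of its underside
- marker: bystander, loose, to be left alone: black and white marker pen, 132 mm long, 13 mm thick; origin at the centre of its underside
- parts_dish: bystander, loose, to be left alone: round steel dish with screws, 67 mm across, 16 mm high; origin at the centre of its underside
- flux_tin: bystander, loose, to be left alone: small round tin with a yellow lid, 34 mm across, 22 mm high; origin at the centre of its underside

How it is judged:
By the outcome, as a careful person would: the job done as asked, in the order asked, and still so for the second after the job is handed in, while the arm keeps its last pose, push and grip.
It also fails if it takes over 64 s, if anything falls off the work surface, if the arm or the gripper's body presses on something with over 40 N, if the wrist force passes 120 N, or if a joint passes its speed limit or range.

ROBOT

A 6-joint arm with a two-finger parallel gripper is mounted at the origin on a cart in front of the work surface, level with it; the furniture and walls round the work are solid. World frame = base frame: x ahead of the robot, y to its left, z up, the work surface at z = 0. Lengths are in mm, angles in degrees, forces in N, time in s.
With the tool pointing down it reaches from about 300 to 875 mm from the base axis. Payload 6.4 kg.
Tool frame: the origin (TCP) lies at the very end of the fingers, on their centre line; the grasp point (between the pads) lies 19 mm behind it; z points along the fingers, y is the direction in which the jaws open and shut (so a half turn about z gives the same grasp; the last joint's range is limited). The gripper opens to 85 mm and grips with 20 to 120 N. Pads are 22 mm wide; open, the fingers measure 114 mm over their backs; the gripper's body (76 mm by 85 mm) begins 54 mm behind the grasp point. The pads swing forward as they close: fully open they stand 13 mm farther back than shut.
Start: joints at [54.242, 10.359, 92.074, -0, 77.567, -11.82], TCP at [233.297, 525.56, 231.288] pointing down, gripper open.
Joint ranges: [-171.53, 171.53], [-51.25, 118.39], [17.06, 147.69], [-65.23, 245.23], [0, 150.52], [-178.68, 178.68]. Speed limits (degrees/s): [147.25, 147.25, 172.46, 180, 180, 180].

INTERFACE

Orientations are given as a 3x3 rotation matrix whose columns are the frame's x, y, z axes.
In Python, from bench import * gives the robot as it stands.
- The arm moves only by the tool send_rows, never from a script. Its argument "targets" is text: rows parted by semicolons, each of 7 numbers parted by spaces: the turn, a rotation vector about the tool's x, y, z as a fraction of full scale, then the shift along the tool's x, y, z as a fraction of full scale, then the closure, from -1 (fully open) to 1 (shut). In form: ax ay az dx dy dz grip; .... A call has 1 to 20 rows; each row shifts and turns the commanded pose from where the row before left it, along the tool's axes as they then stand; what a row does not reach is not made up. Full scale, the value 1, is 0.8 m for a shift and 180 degrees for a turn. A row lasts 1/10 s, in which the tool goes at most 50 mm and 8.59 degrees, less where a joint would pass 70% of its speed; a pose out of reach is approached as far as the arm can. A call with a number of a shift or a turn outside -1 to 1 is refused whole. A call with a gripper value outside its range is refused whole. The fingers move at their own pace and stop on an object; "newtons" is the grip in N (left out, the last holds). Time passes only in rows, so rows that do not move let the fingers close. It gives the time, the measured TCP pose, the force and the opening at its end, in the units of the state.
- get_state(): the state, without advancing time (a new reading comes with each control period).
- camera(name): name is "scene" or "side" or "wrist"; returns (picture, depth): 400x640x3 uint8, red, green, blue; 400x640 float32, mm along the optical axis (not along the pixel's ray), 0 where there is no reading.
- camera_params(name): a dict with "fx", "fy", "cx", "cy" (pixels), "rvec" (rotation vector, rad) and "tvec" (3), from world to camera coordinates, as OpenCV has them. Camera axes: x right, y down, z forward; pixel columns grow to the right and rows downward; lengths in mm; the calibration is good to about 2 mm. A picture is of the moment at which its call begins: read the wrist's pose just before it. camera_params takes no time and is no camera call; for the wrist camera it gives the pose at the moment of the call.
- job_done(): hands the job in, once; it reports no verdict.
The state is a dict: "t": time; "joints": joint angles; "joint_velocities": joint speeds; "effort": joint torques, N m; "eef_pos": TCP position; "orientation": TCP orientation; "contact_force": force on the tool from outside, world axes, zero at the start; "moment": the same for the moment, N m; "gripper_width": finger opening in mm.
Only numpy, scipy, OpenCV 4.12 (cv2) and the standard library are available. Lean on these libraries where they do the work, as an engineer would, in place of code of your own. Each camera call takes 0.05 s, during which the arm holds its last target.

## Working session

There is one attempt and no reset: what is moved stays moved. The work goes in short steps, Python scripts to look and compute and a tool call to move; the robot and the scene stay as the last step left them, time stands still between calls to the robot, and variables do not carry over. Pictures are saved under pics/ and viewed, and the job is handed in when it is done.

Besides the shell and the picture viewer there is one more tool, called after ">>>" as name(argument=value, ...) on one line, values as JSON. send_rows: Moves the arm, as the interface text tells. Its arguments: {"type":"object","properties":{"targets":{"type":"string"},"newtons":{"type":"number"}},"required":["targets"]}

```bash
ls; mkdir -p pics; python3 - <<'E'
from bench import *
import numpy as np,cv2
print(get_state())
for n in ["scene","side","wrist"]:
    p,d=camera(n); print(n,camera_params(n))
    cv2.imwrite(f"pics/{n}0.png",p[:,:,::-1]); np.save(f"pics/{n}0_d.npy",d)
E
```

```text
pics
{'t': 0.0, 'joints': array([ 5.42417150e+01,  1.04008156e+01,  9.21323534e+01,  6.97714116e-04,
        7.75660221e+01, -1.18193059e+01]), 'joint_velocities': array([-0.10302375,  0.07690101, -0.10281469,  0.12036564, -0.01006098,
        0.01521791]), 'effort': array([-1.90418737e-04, -4.44864464e+01, -3.51335227e+01, -2.37594186e-04,
        8.90417869e-03, -3.25943927e-05]), 'eef_pos': array([232.95994521, 525.09524365, 230.38883768]), 'orientation': array([[-9.13976865e-01,  4.05765014e-01, -1.02131297e-03],
       [ 4.05766134e-01,  9.13975869e-01, -1.39791079e-03],
       [ 3.66232115e-04, -1.69207234e-03, -9.99998501e-01]]), 'contact_force': array([-0.4139296 , -0.25629068,  0.18922867]), 'moment': array([0.00422247, 0.02568221, 0.04207124]), 'gripper_width': 85.47394803876648}
scene {'fx': 517.9213243917287, 'fy': 517.9213243917287, 'cx': 313.5997751259017, 'cy': 197.31227905492636, 'rvec': array([ 1.83382608, -1.8635594 ,  0.62400656]), 'tvec': array([ -59.59559137,  530.07952746, 1267.34030154])}
side {'fx': 407.01365075192297, 'fy': 407.01365075192297, 'cx': 319.57192551820924, 'cy': 204.9778646886612, 'rvec': array([ 0.0072208 , -2.72734645,  1.55404714]), 'tvec': array([ 554.58220699,  140.79085333, 1200.97330587])}
wrist {'fx': 294.7323745618349, 'fy': 294.7323745618349, 'cx': 321.0203855621286, 'cy': 199.94608763188774, 'rvec': array([-2.39691306, -1.56121126, -0.25274385]), 'tvec': array([-574.47145813,  -42.90299306,  379.39557575])}
```

View pics/scene0.png

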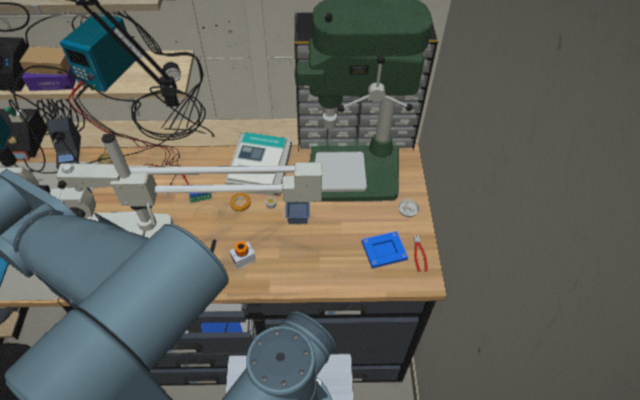

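View pics/side0.png

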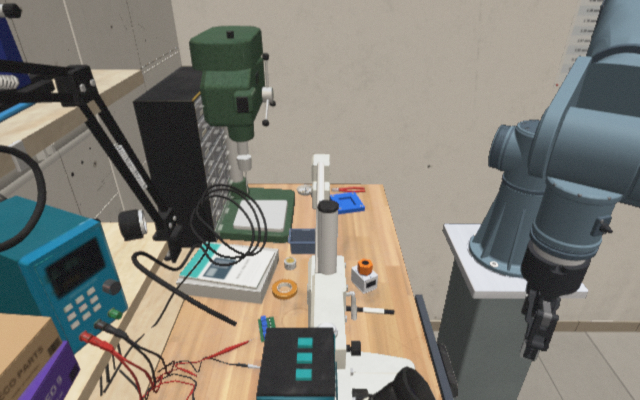

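View pics/wrist0.png

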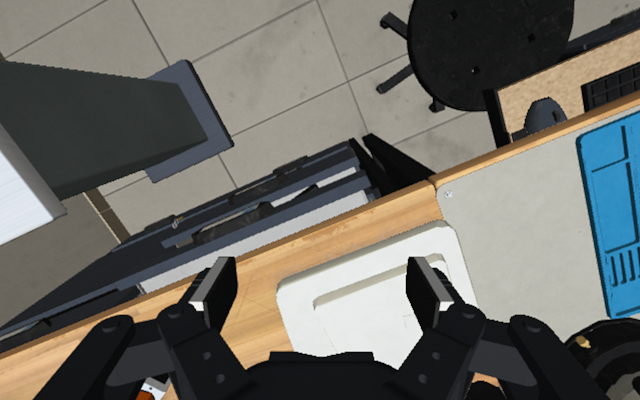

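The scene view shows the housing with its orange cap at (242,254), the jig at (385,250) and the boom end block at (309,182). In the side view the housing is at (366,276) and the jig at (347,203). The wrist view does not show the workpieces yet.

```bash
cat > h.py <<'E'
from bench import *
import numpy as np,cv2
from scipy.spatial.transform import Rotation as R
def cam(n):
    q=camera_params(n); Rm=cv2.Rodrigues(np.array(q["rvec"]))[0]; t=np.array(q["tvec"]).ravel()
    return q,Rm,t
def proj(c,P):
    q,Rm,t=c; X=np.atleast_2d(P)@Rm.T+t
    return np.c_[q["fx"]*X[:,0]/X[:,2]+q["cx"],q["fy"]*X[:,1]/X[:,2]+q["cy"]]
def onplane(c,uv,z):
    q,Rm,t=c; uv=np.atleast_2d(uv).astype(float)
    r=np.c_[(uv[:,0]-q["cx"])/q["fx"],(uv[:,1]-q["cy"])/q["fy"],np.ones(len(uv))]@Rm
    C=-Rm.T@t
    return C+r*((z-C[2])/r[:,2])[:,None]
def cloud(c,d):
    q,Rm,t=c; v,u=np.mgrid[:d.shape[0],:d.shape[1]]
    X=np.stack([(u-q["cx"])/q["fx"]*d,(v-q["cy"])/q["fy"]*d,d],-1)
    return (X-t)@Rm
def shot(n,tag):
    c=cam(n); p,d=camera(n); cv2.imwrite(f"pics/{n}{tag}.png",p[:,:,::-1]); np.save(f"pics/{n}{tag}_d.npy",d)
    return c,p,d
E
python3 - <<'E'
from h import *
for n,boxes in [("scene",dict(h=(225,235,262,270),jig=(360,228,410,270),boom=(292,160,325,205))),("side",dict(h=(348,255,385,295),jig=(325,190,367,216)))]:
    c=cam(n); p=cv2.imread(f"pics/{n}0.png")[:,:,::-1]; d=np.load(f"pics/{n}0_d.npy"); W=cloud(c,d)
    hsv=cv2.cvtColor(np.ascontiguousarray(p),cv2.COLOR_RGB2HSV)
    for k,(a,b,e,f) in boxes.items():
        w=W[b:f,a:e]; hh=hsv[b:f,a:e]; ok=d[b:f,a:e]>0
        if k=="jig": m=ok&(hh[...,0]>95)&(hh[...,0]<125)&(hh[...,1]>150)
        elif k=="h":
            m=ok&(hh[...,0]<20)&(hh[...,1]>200)&(w[...,2]>40)
            print(n,"cap",np.median(w[m],0).round(1),m.sum(),w[m].min(0).round(),w[m].max(0).round())
            m=ok&(w[...,2]>15)&(hh[...,1]<60)
        else: m=ok&(w[...,2]>120)
        q=w[m]; print(n,k,m.sum(),np.median(q,0).round(1),np.percentile(q,2,0).round(),np.percentile(q,98,0).round())
        if k=="jig":
            t=q[(q[:,2]>10)]; print(cv2.minAreaRect(t[:,:2].astype(np.float32)))
E
```

```text
scene cap [428.5 139.2  72.3] 95 [416. 125.  58.] [454. 157.  79.]
scene h 283 [423.4 138.1  43.6] [404. 108.  17.] [461. 173.  74.]
scene jig 1017 [ 460.  -276.3   14.3] [ 408. -331.    0.] [ 506. -220.   21.]
((458.7181396484375, -276.52313232421875), (100.27823638916016, 112.78575897216797), 15.289339065551758)
scene boom 1147 [529.3 -49.7 245.2] [525. -88. 164.] [569.  -9. 281.]
side cap [441.8 154.3  65.7] 32 [424. 147.  52.] [451. 159.  75.]
side h 399 [443.1 161.   39.7] [407. 125.  16.] [495. 385. 197.]
side jig 425 [ 457.5 -274.1   16.1] [ 413. -323.    4.] [ 515. -211.   22.]
((468.3704528808594, 46.91552734375), (762.4511108398438, 113.43070220947266), 88.98699188232422)
```

```bash
python3 - <<'E'
import cv2
p=cv2.imread("pics/scene0.png"); cv2.imwrite("pics/z1.png",cv2.resize(p[160:280,200:440],None,fx=3.3,fy=3.3,interpolation=cv2.INTER_CUBIC))
p=cv2.imread("pics/side0.png"); cv2.imwrite("pics/z2.png",cv2.resize(p[170:330,260:420],None,fx=3.7,fy=3.7,interpolation=cv2.INTER_CUBIC))
E
```

```text
(no output)
```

View pics/z1.png

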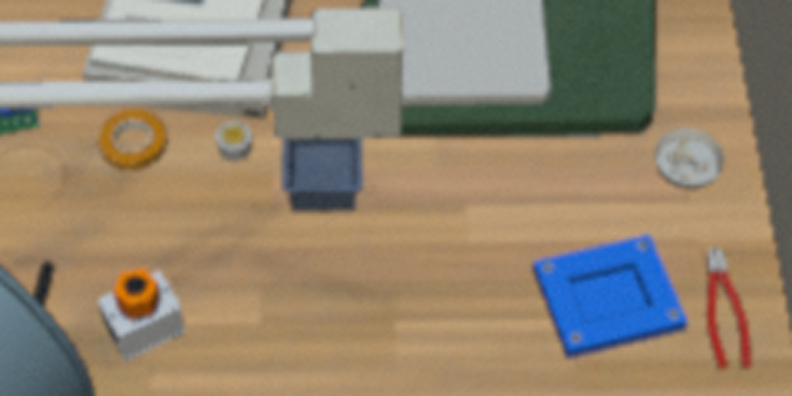

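View pics/z2.png

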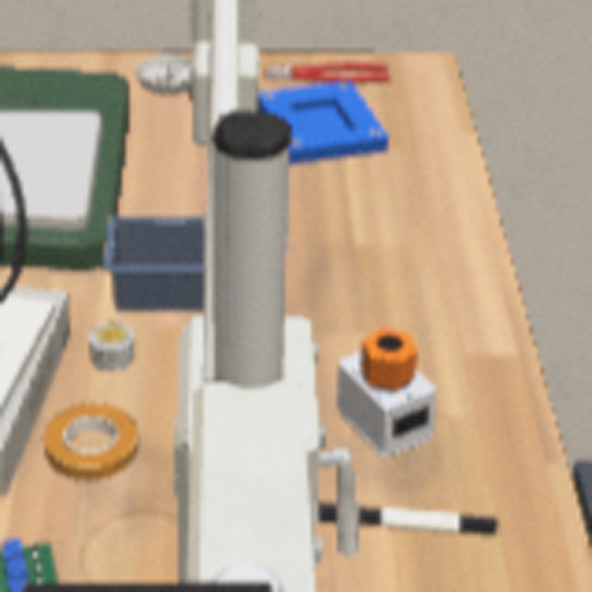

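```bash
cat >> h.py <<'E'
def tool():
    s=get_state(); return np.array(s["orientation"]),np.array(s["eef_pos"]),s
def to_rows(Rt,pt,R0,p0):
    "shift in tool axes fraction of .8m, turn fraction of 180"
    return R.from_matrix(R0.T@Rt).as_rotvec(degrees=True)/180, R0.T@(pt-p0)/800
E
python3 - <<'E'
from h import *
q,Rm,t=cam("wrist"); Rt,p,s=tool()
C=-Rm.T@t; print("cam in tool",Rt.T@(C-p)); print("cam axes in tool (cols x,y,z)\n",(Rt.T@Rm.T).round(3))
c=cam("scene"); d=np.load("pics/scene0_d.npy"); W=cloud(c,d)
sel=(W[...,2]>180)&(W[...,2]<300)&(W[...,1]>-20)&(W[...,1]<400)&(d>0)&(W[...,0]>450)
v,u=np.where(sel); k=u>0
q=W[sel]; 
for y in range(0,400,50):
    m=abs(q[:,1]-y)<25
    if m.sum(): print(y,m.sum(),q[m].min(0).round(),q[m].max(0).round())
E
```

```text
cam in tool [  80.20467625   -0.15446021 -142.44570118]
cam axes in tool (cols x,y,z)
 [[ 0.002 -0.948 -0.317]
 [ 1.     0.001  0.001]
 [-0.001 -0.317  0.948]]
0 805 [524. -20. 180.] [1039.   25.  300.]
50 732 [539.  25. 180.] [1041.   75.  300.]
100 733 [538.  75. 180.] [1036.  125.  300.]
150 729 [537. 125. 180.] [1040.  175.  300.]
200 721 [538. 175. 181.] [1039.  225.  300.]
250 773 [538. 225. 180.] [1038.  275.  300.]
300 922 [539. 275. 180.] [1041.  325.  300.]
350 782 [505. 325. 180.] [1037.  375.  300.]
```

>>> send_rows(targets="0 0 0 -0.015 -0.015 0 -1;0 0 0 -0.032 -0.031 0 -1;0 0 0 -0.032 -0.031 0 -1;0 0 0 -0.032 -0.031 0 -1;0 0 0 -0.032 -0.031 0 -1;0 0 0 -0.032 -0.031 0 -1;0 0 0 -0.032 -0.031 0 -1;0 0 0 -0.032 -0.031 0 -1;0 0 0 -0.032 -0.031 0 -1;0 0 0 -0.032 -0.031 0 -1;0 0 0 -0.032 -0.031 0 -1;0 0 0 -0.032 -0.030 0 -1;0 0 0 -0.015 -0.010 0 -1;0 0 0 0 0 0 -1", newtons=40)

```text
t: 1.55
eef_pos: [394.8, 133.1, 231.2]
orientation: [[-0.913, 0.409, 0.0], [0.409, 0.913, -0.0], [-0.0, -0.0, -1.0]]
contact_force: [-0.1, 0.9, -0.0]
gripper_width: 85.8
```

```bash
python3 - <<'E'
from h import *
Rt,p,s=tool(); print(s["t"],p,Rt.round(3).tolist(),s["contact_force"])
c,pic,d=shot("wrist","1")
shot("scene","1")
E
```

```text
1.55 [394.80720876 133.10503546 231.19469906] [[-0.913, 0.409, 0.0], [0.409, 0.913, -0.0], [-0.0, -0.0, -1.0]] [-0.07055637  0.88813463 -0.04574628]
```

View pics/wrist1.png

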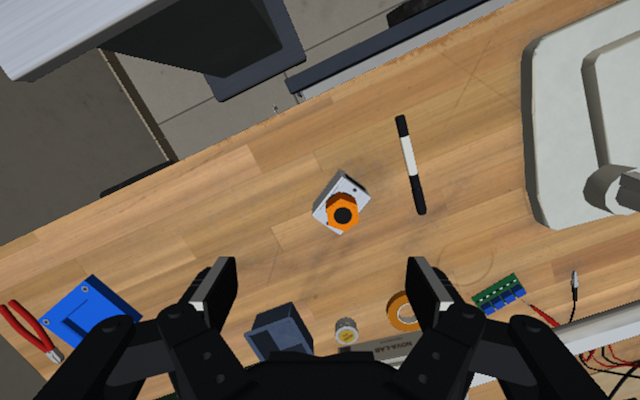

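The housing stands at (342,203) in the wrist view, the jig at bottom left (90,310), and the marker about 80 px to the right of the housing.

```bash
python3 - <<'E'
import cv2,numpy as np
from h import *
p=cv2.imread("pics/wrist1.png"); cv2.imwrite("pics/z3.png",cv2.resize(p[155:255,290:390],None,fx=6,fy=6,interpolation=cv2.INTER_CUBIC))
c=cam("wrist"); d=np.load("pics/wrist1_d.npy"); W=cloud(c,d)
hsv=cv2.cvtColor(p,cv2.COLOR_BGR2HSV)
m=(hsv[...,0]<20)&(hsv[...,1]>180)&(W[...,2]>68)&(d>0)
m[:, :290]=0;m[:,390:]=0;m[:155]=0;m[255:]=0
v,u=np.where(m); P=onplane(c,np.c_[u,v],74); print("cap top",m.sum(),cv2.minEnclosingCircle(P[:,:2].astype(np.float32)),P.mean(0),np.median(W[m],0))
m2=(W[...,2]>40)&(W[...,2]<52)&(d>0); m2[:, :290]=0;m2[:,390:]=0;m2[:155]=0;m2[255:]=0
q=W[m2]; print(m2.sum(),np.median(q,0),cv2.minAreaRect(q[:,:2].astype(np.float32)))
b=W[155:255,290:390]; print("bench z",np.median(b[d[155:255,290:390]>0],0))
E
```

```text
cap top 577 ((435.7548522949219, 141.4501495361328), 19.578651428222656) [435.10614026 142.05506189  74.        ] [433.86561117 142.75047972  73.20477343]
955 [428.45692167 150.67562653  45.43528658] ((436.90264892578125, 141.73959350585938), (44.061397552490234, 60.15642547607422), 29.52324676513672)
bench z [ 4.38149820e+02  1.39545663e+02 -1.83043674e-01]
```

View pics/z3.png

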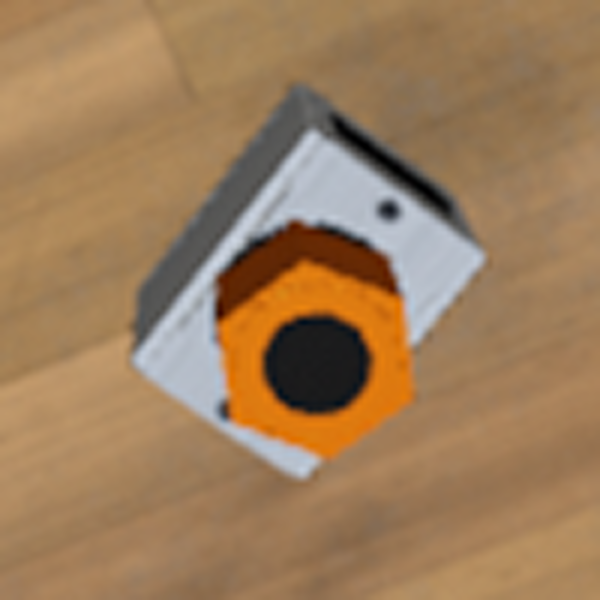

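```bash
python3 - <<'E'
from h import *
c=cam("wrist")
print("marker",onplane(c,[(402,117),(420,212)],6)[:,:2])
Rt,p,s=tool(); print(s["joints"].round(1))
def yawR(a):
    a=np.radians(a); y=np.array([np.cos(a),np.sin(a),0]); z=np.array([0,0,-1.]); return np.c_[np.cross(y,z),y,z]
print(to_rows(yawR(29.5),np.array([436.4,141.7,120]),Rt,p))
# direction of the hex flats: top-face contour
p_=cv2.imread("pics/wrist1.png"); hsv=cv2.cvtColor(p_,cv2.COLOR_BGR2HSV)
m=((hsv[...,0]<20)&(hsv[...,1]>180)&(hsv[...,2]>180)).astype(np.uint8); m[:, :290]=0;m[:,390:]=0;m[:155]=0;m[255:]=0
cs,_=cv2.findContours(m,cv2.RETR_EXTERNAL,cv2.CHAIN_APPROX_NONE); k=max(cs,key=cv2.contourArea)
P=onplane(c,k[:,0],74)[:,:2]; h=cv2.convexHull(P.astype(np.float32)); print(cv2.minEnclosingCircle(h))
H=h[:,0]; cen=np.array(cv2.minEnclosingCircle(h)[0])
for a in range(0,180,5):
    n=np.array([np.cos(np.radians(a)),np.sin(np.radians(a))]); print(a,round(np.ptp(H@n),1),end="; ")
E
```

```text
marker [[376.03768804 249.36969868]
 [501.62831236 231.53985602]]
[  2.4 -11.2 113.5   0.   77.7 -63.6]
(array([-6.69984031e-05, -2.41937841e-04,  2.02816557e-01]), array([-0.04520632,  0.02951998,  0.13882329]))
((436.92218017578125, 141.49462890625), 18.676132202148438)
0 36.1; 5 35.3; 10 34.4; 15 33.6; 20 34.7; 25 35.7; 30 36.5; 35 37.1; 40 37.3; 45 37.3; 50 37.0; 55 36.4; 60 35.5; 65 34.4; 70 33.5; 75 33.4; 80 34.2; 85 35.2; 90 35.9; 95 36.4; 100 36.6; 105 36.5; 110 36.2; 115 36.0; 120 35.5; 125 34.8; 130 33.8; 135 33.3; 140 34.3; 145 35.2; 150 35.8; 155 36.2; 160 36.6; 165 36.9; 170 36.9; 175 36.6;
```

>>> send_rows(targets="0 0 0.0406 0 0 0.02 -1;0 0 0.0406 0 0 0.025 -1;0 0 0.0406 0 0 0.025 -1;0 0 0.0406 0 0 0.025 -1;0 0 0.0406 0 0 0.025 -1;0 0 0 0 0 0 -1")

```text
t: 2.25
eef_pos: [391.3, 135.6, 132.8]
orientation: [[-0.493, 0.87, -0.006], [0.87, 0.493, -0.0], [0.003, -0.005, -1.0]]
contact_force: [-0.4, 0.1, -0.4]
gripper_width: 85.5
```

```bash
cat >> h.py <<'E'
def yawR(a):
    a=np.radians(a); y=np.array([np.cos(a),np.sin(a),0]); z=np.array([0,0,-1.]); return np.c_[np.cross(y,z),y,z]
def show(a,x,y,z):
    Rt,p,s=tool(); r=to_rows(yawR(a),np.array([x,y,z]),Rt,p); print("t",s["t"],"p",p.round(1),"ang",np.degrees(np.arctan2(Rt[1,1],Rt[0,1])).round(2),"F",s["contact_force"].round(1),"M",s["moment"].round(2),"w",s["gripper_width"].round(1),"j",s["joints"].round(1)); print(r[0].round(4),r[1].round(4))
E
python3 -c "
from h import *
show(29.5,436.4,141.7,15)"
```

```text
Traceback (most recent call last):
  File "h.py", line 30, in show
    Rt,p,s=tool(); r=to_rows(yawR(a),np.array([x,y,z]),Rt,p); print("t",s["t"],"p",p.round(1),"ang",np.degrees(np.arctan2(Rt[1,1],Rt[0,1])).round(2),"F",s["contact_force"].round(1),"M",s["moment"].round(2),"w",s["gripper_width"].round(1),"j",s["joints"].round(1)); print(r[0].round(4),r[1].round(4))
                                                                                                                                                                                                                  ^^^^^^^^^^^^^^^^^^^^^^^^
AttributeError: 'float' object has no attribute 'round'
```

```bash
sed -i 's/s\["gripper_width"\].round(1)/round(float(s["gripper_width"]),1)/' h.py
python3 -c "
from h import *
show(29.5,436.4,141.7,15)"
```

```text
t 2.25 p [391.3 135.6 132.8] ang 29.56 F [-0.4  0.1 -0.4] M [ 0.02  0.04 -0.06] w 85.5 j [  2.6  -3.7 119.3   0.   64.8 -27. ]
[-0.0016 -0.0009  0.0003] [-0.0216  0.0535  0.147 ]
```

>>> send_rows(targets="0 0 0 -0.0072 0.0178 0 -1;0 0 0 -0.0072 0.0178 0.01 -1;0 0 0 -0.0072 0.0178 0.01 -1;0 0 0 0 0 0 -1;0 0 0 0 0 0 -1")

```text
t: 2.75
eef_pos: [439.5, 141.3, 119.8]
orientation: [[-0.495, 0.869, -0.0], [0.869, 0.495, 0.0], [0.0, -0.0, -1.0]]
contact_force: [-0.4, 0.3, -0.6]
gripper_width: 85.5
```

```bash
python3 -c "
from h import *
show(29.5,436.4,141.7,15)
shot('wrist','2')"
```

```text
t 2.75 p [439.5 141.3 119.8] ang 29.7 F [-0.4  0.3 -0.6] M [-0.03  0.04  0.02] w 85.5 j [  3.    3.7 113.6   0.   62.7 -26.7]
[-0.0001 -0.0001  0.0011] [ 0.0023 -0.003   0.131 ]
```

View pics/wrist2.png

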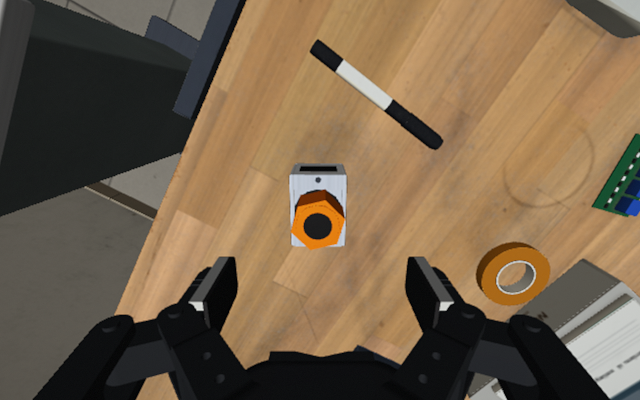

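The jaws straddle the housing (318,210), square with it; I descend with a small correction.

>>> send_rows(targets="0 0 0 0.0012 -0.0015 0.025 -1;0 0 0 0.0011 -0.0015 0.03 -1;0 0 0 0 0 0.03 -1;0 0 0 0 0 0.025 -1;0 0 0 0 0 0.015 -1;0 0 0 0 0 0.006 -1;0 0 0 0 0 0 -1;0 0 0 0 0 0 -1")

```text
t: 3.6
eef_pos: [437.5, 141.2, 15.4]
orientation: [[-0.493, 0.87, 0.001], [0.87, 0.493, 0.0], [-0.001, 0.001, -1.0]]
contact_force: [0.3, 0.0, 1.2]
gripper_width: 85.1
```

```bash
python3 -c "
from h import *
show(29.5,436.4,141.7,15)
shot('wrist','3');shot('side','3')
import cv2
cv2.imwrite('pics/z4.png',cv2.resize(cv2.imread('pics/side3.png')[220:330,310:430],None,fx=5,fy=5))"
```

```text
t 3.6 p [437.5 141.2  15.4] ang 29.54 F [0.3 0.  1.2] M [ 0.03 -0.04  0.04] w 85.1 j [  3.   14.9 116.2  -0.   48.8 -26.5]
[0.0004 0.0002 0.0002] [ 0.0012 -0.0009  0.0004]
```

View pics/wrist3.png

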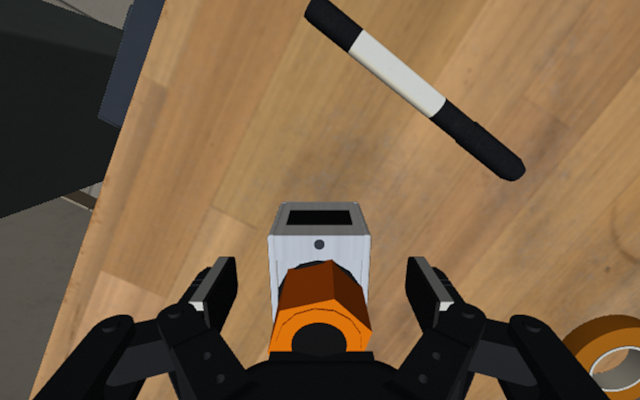

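View pics/z4.png

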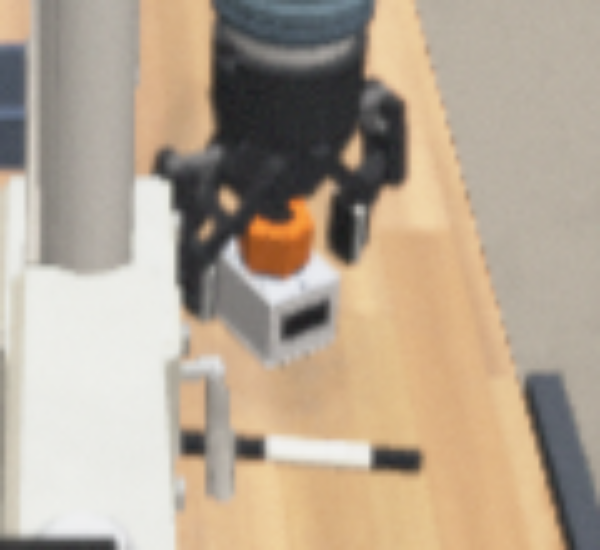

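The housing sits centred between the pads; closing.

>>> send_rows(targets="0 0 0 0 0 0 1;0 0 0 0 0 0 1;0 0 0 0 0 0 1;0 0 0 0 0 0 1;0 0 0 0 0 0 1;0 0 0 0 0 0 1;0 0 0 0 0 0 1;0 0 0 0 0 0 1", newtons=60)

```text
t: 4.5
eef_pos: [436.9, 141.1, 14.9]
orientation: [[-0.493, 0.87, -0.0], [0.87, 0.493, -0.0], [-0.0, -0.0, -1.0]]
contact_force: [-2.4, -1.2, 6.3]
gripper_width: 43.4
```

>>> send_rows(targets="0 0 0 0 0 -0.01 1;0 0 0 0 0 -0.03 1;0 0 0 0 0 -0.045 1;0 0 0 0 0 -0.045 1;0 0 0 0 0 -0.03 1;0 0 0 0 0 -0.01 1;0 0 0 0 0 0 1")

```text
t: 5.2
eef_pos: [436.9, 141.2, 150.9]
orientation: [[-0.493, 0.87, 0.001], [0.87, 0.493, 0.0], [-0.001, 0.001, -1.0]]
contact_force: [0.3, 0.1, -6.1]
gripper_width: 43.3
```

```bash
python3 -c "
from h import *
show(15.3,400,-50,150)
shot('side','4');shot('wrist','4')
import cv2
cv2.imwrite('pics/z5.png',cv2.resize(cv2.imread('pics/side4.png')[170:330,290:450],None,fx=3.5,fy=3.5))"
```

```text
t 5.2 p [436.9 141.2 150.9] ang 29.52 F [ 0.3  0.1 -6.1] M [-0.01 -0.03 -0.02] w 43.3 j [  3.    0.6 112.7   0.   66.7 -26.5]
[0.0004 0.0001 0.079 ] [-0.1852 -0.1579  0.001 ]
```

View pics/z5.png

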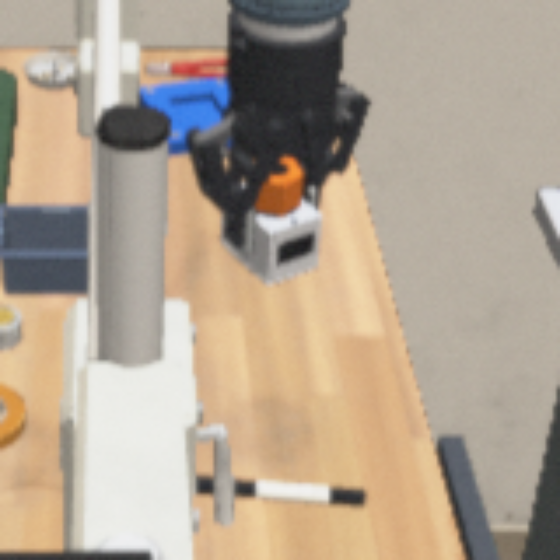

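View pics/wrist4.png

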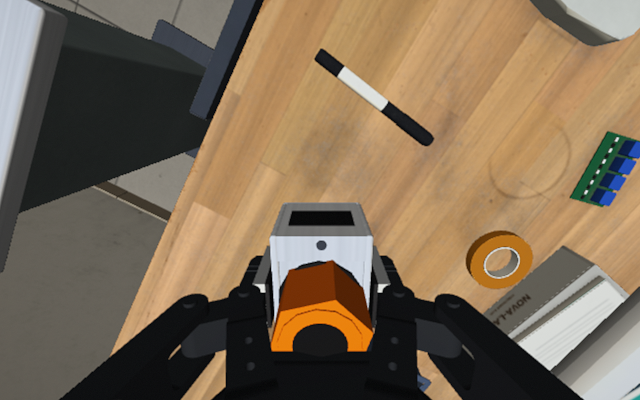

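Lifted cleanly and level (6 N). Next, carry it round the front of the boom to a spot past the jig, where the wrist camera looks down on the pocket.

>>> send_rows(targets="0 0 0.0395 0 0 -0.005 1;0 0 0.0395 0 0 -0.005 1;0 0 0 -0.02 -0.012 0 1;0 0 0 -0.043 -0.024 0 1;0 0 0 -0.043 -0.024 0 1;0 0 0 -0.043 -0.024 0 1;0 0 0 -0.043 -0.024 0 1;0 0 0 -0.023 -0.012 0 1;0 0 0 -0.045 0.001 0 1;0 0 0 -0.045 0.001 0 1;0 0 0 -0.045 0.001 0 1;0 0 0 -0.045 0.001 0 1;0 0 0 -0.045 0.001 0 1;0 0 0 -0.045 0.001 0 1;0 0 0 -0.045 0.001 0 1;0 0 0 -0.045 0.001 0 1;0 0 0 -0.03 0.001 0 1;0 0 0 -0.018 0 0 1;0 0 0 0 0 0 1;0 0 0 0 0 0 1")

```text
t: 7.3
eef_pos: [481.6, -361.8, 155.8]
orientation: [[-0.263, 0.965, -0.003], [0.965, 0.263, 0.004], [0.005, -0.002, -1.0]]
contact_force: [0.3, 0.6, -6.4]
gripper_width: 43.2
```

```bash
python3 -c "
from h import *
show(15.3,459,-276,120)
shot('wrist','5');shot('scene','5');shot('wrist','5b')
"
```

```text
t 7.3 p [ 481.6 -361.8  155.8] ang 15.28 F [ 0.3  0.6 -6.4] M [-0.02 -0.02  0.02] w 43.2 j [-48.2  18.2  91.6   0.   70.5 -63.5]
[-0.0006 -0.0015 -0.0001] [0.1106 0.0011 0.0453]
```

View pics/wrist5.png

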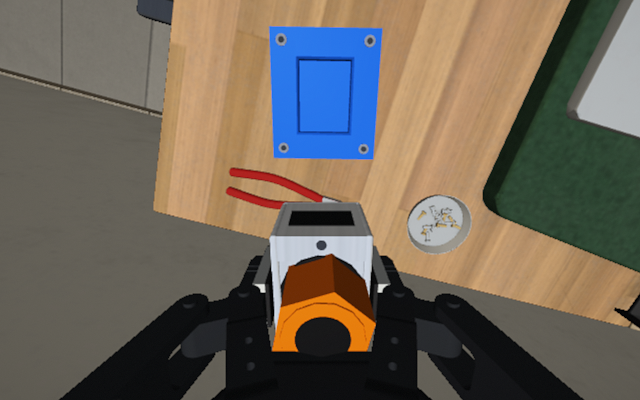

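The whole jig is visible, pocket centre at about (325,96), with the cutters at (280,190) and the dish at (440,222).

```bash
python3 - <<'E'
from h import *
p=cv2.imread("pics/wrist5b.png"); c=cam("wrist"); d=np.load("pics/wrist5b_d.npy"); W=cloud(c,d)
hsv=cv2.cvtColor(p,cv2.COLOR_BGR2HSV)
m=((hsv[...,0]>95)&(hsv[...,0]<125)&(hsv[...,1]>130)).astype(np.uint8); m[200:]=0
v,u=np.where(m>0); print("med z",np.median(W[m>0][:,2]))
cs,_=cv2.findContours(m,cv2.RETR_EXTERNAL,cv2.CHAIN_APPROX_NONE); k=max(cs,key=cv2.contourArea)
print(cv2.minAreaRect(onplane(c,k[:,0],16)[:,:2].astype(np.float32)))
q=cv2.approxPolyDP(k,8,True)[:,0]; print(q, onplane(c,q,16)[:,:2].round(1))
# pocket floor by depth
fl=(W[...,2]<8)&(m>0); fl[:45]=0;fl[145:]=0;fl[:,290:360].any()
fm=np.zeros_like(m); fm[50:140,285:365]=fl[50:140,285:365]
print(fm.sum(),np.median(W[fm>0],0), cv2.minAreaRect(W[fm>0][:,:2].astype(np.float32)))
cv2.imwrite("pics/z6.png",cv2.resize(p[20:170,260:400],None,fx=4,fy=4,interpolation=cv2.INTER_CUBIC))
cv2.imwrite("pics/z7.png",cv2.resize(p[195:355,250:400],None,fx=3.6,fy=3.6,interpolation=cv2.INTER_CUBIC))
E
```

```text
med z 15.737242742586577
((462.8208312988281, -278.72100830078125), (95.64568328857422, 111.65701293945312), 14.494636535644531)
[[269  27]
 [274 156]
 [371 158]
 [381  29]] [[ 403.  -237.2]
 [ 431.1 -343.6]
 [ 522.2 -320.5]
 [ 495.3 -213.3]]
3583 [ 462.79573936 -276.6074063     4.23037387] ((463.087890625, -278.2434997558594), (47.217002868652344, 63.33320999145508), 14.45060920715332)
```

View pics/z6.png

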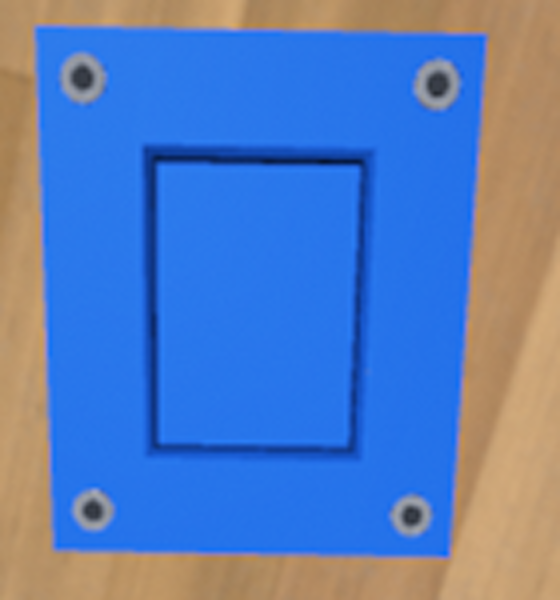

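View pics/z7.png

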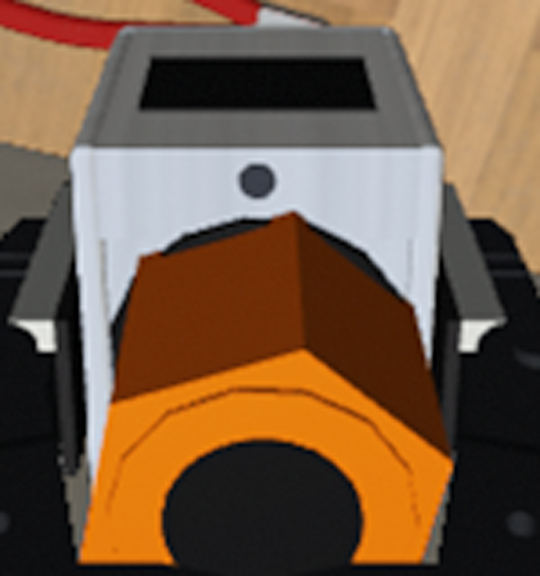

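```bash
python3 - <<'E'
from h import *
c=cam("wrist"); Rt,p,s=tool(); print(p,Rt.round(4).tolist())
X=onplane(c,[(270.3,236.1),(372.5,236.1)],p[2]-14.9+46)
T=(X-p)@Rt; print("corners in tool",T.round(1), "span",np.linalg.norm(X[1]-X[0]))
# bottom corners of near face
X=onplane(c,[(250+122/3.6,195+30/3.6),(250+395/3.6,195+30/3.6)],p[2]-14.9)
T=(X-p)@Rt; print("bottom in tool",T.round(1), "span",np.linalg.norm(X[1]-X[0]))
E
```

```text
[ 482.2251977  -361.6552215   157.42802259] [[-0.2645, 0.9644, -0.0014], [0.9644, 0.2645, 0.0018], [0.0021, -0.0009, -1.0]]
corners in tool [[ 27.5 -20.1 -31. ]
 [ 27.6  22.3 -31.1]] span 42.463152723611465
bottom in tool [[ 26.  -20.   15. ]
 [ 26.1  22.9  14.9]] span 42.858855618794635
```

```bash
python3 - <<'E'
from h import *
c=cam("wrist"); Rt,p,s=tool()
d=np.load("pics/wrist5b_d.npy"); W=cloud(c,d); T=(W-p)@Rt
# near face rows 205..233, excluding window cols
for sl in [(slice(206,233),slice(286,362)),(slice(206,212),slice(290,355)),(slice(228,234),slice(275,368))]:
    t=T[sl].reshape(-1,3); print("face",np.median(t,0).round(1),np.percentile(t[:,0],[10,90]).round(1))
t=T[240:252,275:368].reshape(-1,3); print("top",np.median(t,0).round(1),t[:,0].max().round(1))
# top face extents by depth
m=(abs(T[...,2]+31)<2.5)&(d>0); m[:230]=0; m[300:]=0;m[:,:260]=0;m[:,385:]=0
t=T[m]; print(m.sum(),np.percentile(t,[1,50,99],axis=0).round(1)); 
w=t[t[:,0]>20]; print(w[:,1].min(),w[:,1].max())
# bench/jig height check
print("jig z",np.median(W[30:45,290:360].reshape(-1,3),0)[2], "cap top", np.median(T[300:312,285:365].reshape(-1,3),0))
E
```

```text
face [ 28.    2.  -13.8] [27.5 28.4]
face [27.9  1.5  1.7] [27.5 28.4]
face [ 27.7   1.  -25.7] [27.4 28.1]
top [ 23.1   1.  -30.8] 26.3
4036 [[ -1.8 -23.  -33.3]
 [ 19.7  -0.5 -30.8]
 [ 28.   25.8 -28.8]]
-20.886465615253755 23.155638794738586
jig z 16.1186394631139 cap top [ 13.97914457   1.98191622 -58.01732151]
```

```bash
python3 -c "
from h import *
show(14.5,461.4,-276.8,80)
"
```

```text
t 7.45 p [ 482.2 -361.7  157.4] ang 15.34 F [-0.4 -0.2 -6.4] M [ 0.04  0.02 -0.02] w 43.1 j [-48.1  18.1  91.6   0.   70.5 -63.5]
[-0.0003 -0.0007  0.0047] [0.109 0.003 0.097]
```

>>> send_rows(targets="0 0 0.0047 0.02 0.001 0 1;0 0 0 0.035 0.001 0.01 1;0 0 0 0.035 0 0.025 1;0 0 0 0.019 0 0.035 1;0 0 0 0 0 0.027 1;0 0 0 0 0 0 1;0 0 0 0 0 0 1;0 0 0 0 0 0 1")

```text
t: 8.25
eef_pos: [463.4, -279.4, 82.7]
orientation: [[-0.25, 0.968, 0.002], [0.968, 0.25, -0.002], [-0.003, 0.002, -1.0]]
contact_force: [0.3, -0.8, -6.6]
gripper_width: 43.5
```

```bash
python3 -c "
from h import *
show(14.5,461.4,-276.8,35)
"
```

```text
t 8.25 p [ 463.4 -279.4   82.7] ang 14.46 F [ 0.3 -0.8 -6.6] M [-0.06 -0.06 -0.02] w 43.5 j [-43.7  16.5 103.5  -0.   59.7 -58.1]
[ 0.0005  0.0009 -0.0002] [ 0.0039 -0.0017  0.0596]
```

>>> send_rows(targets="0 0 0 0.0039 -0.0017 0.02 1;0 0 0 0 0 0.025 1;0 0 0 0 0 0 1;0 0 0 0 0 0 1;0 0 0 0 0 0 1")

```text
t: 8.75
eef_pos: [461.2, -276.7, 46.6]
orientation: [[-0.249, 0.968, 0.002], [0.968, 0.249, -0.002], [-0.002, 0.002, -1.0]]
contact_force: [-0.4, -0.4, -5.8]
gripper_width: 43.1
```

```bash
python3 -c "
from h import *
show(14.5,461.4,-276.8,35)
shot('scene','6')
show(14.5,461.4,-276.8,35)
shot('side','6')
show(14.5,461.4,-276.8,35)
shot('wrist','6')
show(14.5,461.4,-276.8,35)
cv2.imwrite('pics/z8.png',cv2.resize(cv2.imread('pics/scene6.png')[200:290,330:450],None,fx=6,fy=6,interpolation=cv2.INTER_CUBIC))
"
```

```text
t 8.75 p [ 461.2 -276.7   46.6] ang 14.45 F [-0.4 -0.4 -5.8] M [ 0.01 -0.01  0.03] w 43.1 j [-43.6  19.6 104.7   0.   55.5 -58.1]
[ 0.0005  0.0008 -0.0003] [-0.0001  0.0002  0.0145]
t 8.8 p [ 461.2 -276.6   46.5] ang 14.45 F [ 0.2  0.8 -6.1] M [-0.05  0.03  0.02] w 43.4 j [-43.6  19.6 104.7   0.   55.5 -58.1]
[ 0.0005  0.0008 -0.0003] [-0.0003  0.0002  0.0144]
t 8.85 p [ 461.  -276.5   46.3] ang 14.45 F [-0.8 -0.8 -6.7] M [ 0.01 -0.   -0.01] w 43.3 j [-43.6  19.6 104.7  -0.   55.5 -58.1]
[ 0.0004  0.0007 -0.0003] [-0.0005  0.0003  0.0141]
t 8.9 p [ 460.9 -276.3   46.1] ang 14.45 F [-0.4 -0.8 -6.9] M [ 0.02 -0.04 -0.01] w 42.9 j [-43.6  19.6 104.7  -0.   55.5 -58.1]
[ 0.0004  0.0006 -0.0003] [-0.0008  0.0005  0.0138]
```

View pics/z8.png

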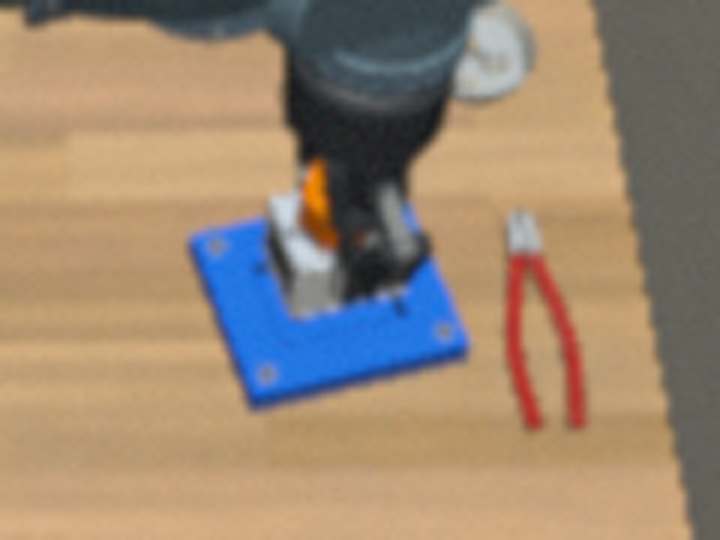

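View pics/wrist6.png

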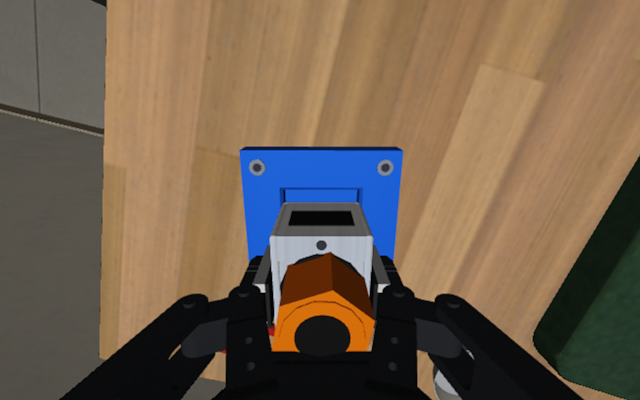

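```bash
python3 - <<'E'
from h import *
c=cam("wrist"); Rt,p,s=tool()
p_=cv2.imread("pics/wrist6.png"); cv2.imwrite("pics/z9.png",cv2.resize(p_[140:270,235:410],None,fx=4.5,fy=4.5,interpolation=cv2.INTER_CUBIC))
hsv=cv2.cvtColor(p_,cv2.COLOR_BGR2HSV); d=np.load("pics/wrist6_d.npy"); W=cloud(c,d); T=(W-p)@Rt
m=((hsv[...,0]>95)&(hsv[...,0]<125)&(hsv[...,1]>130))&(abs(W[...,2]-16)<4); m[250:]=0
v,u=np.where(m)
X=(onplane(c,np.c_[u,v],16)-p)@Rt
top=[X[u==k][:,0].max() for k in range(255,390,5)]; print("jig near edge x",np.median(top).round(2), "slope",np.polyfit(range(255,390,5),top,1))
l=[X[v==k][:,1].min() for k in range(155,245,5)]; r=[X[v==k][:,1].max() for k in range(155,245,5)]
print("left/right y",np.median(l),np.median(r),"center",np.round((np.array(l)+r)/2,2))
t=T[208:232,286:355].reshape(-1,3); print("face x",np.median(t[:,0]))
E
```

```text
jig near edge x 54.37 slope [1.47558123e-04 5.43010752e+01]
left/right y -46.4429553901933 48.299697275719154 center [0.97 0.97 0.98 0.68 0.98 0.69 0.99 1.   1.   1.01 1.01 1.02 0.71 1.03
 0.72 1.04 1.04 1.05]
face x 28.06565680560628
```

View pics/z9.png

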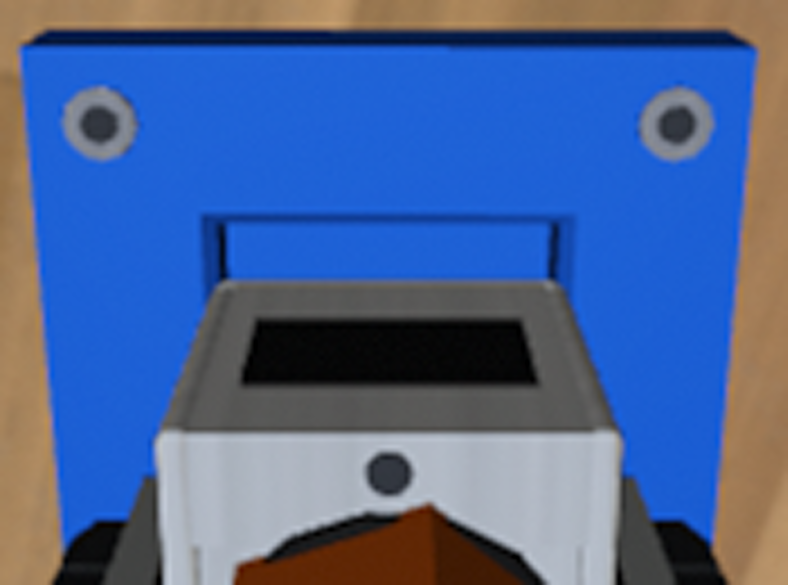

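Jig and housing are aligned in the wrist frame to about 0.5 mm, with no visible yaw error. Descend gently.

>>> send_rows(targets="0 0 0 0.0005 0 0.012 1;0 0 0 0 0 0.004 1;0 0 0 0 0 0.003 1;0 0 0 0 0 0.003 1;0 0 0 0 0 0.003 1;0 0 0 0 0 0.002 1;0 0 0 0 0 0 1")

```text
t: 9.6
eef_pos: [459.9, -275.2, 22.9]
orientation: [[-0.25, 0.968, -0.0], [0.968, 0.25, 0.0], [0.0, -0.0, -1.0]]
contact_force: [0.3, -1.9, -7.6]
gripper_width: 42.9
```

```bash
python3 -c "
from h import *
show(14.5,461.4,-276.8,19)
"
```

```text
t 9.6 p [ 459.9 -275.2   22.9] ang 14.45 F [ 0.3 -1.9 -7.6] M [-0.11 -0.04  0.01] w 42.9 j [-43.6  21.9 105.1  -0.   53.  -58. ]
[-0.0001 -0.0001 -0.0003] [-0.0024  0.0013  0.0049]
```

>>> send_rows(targets="0 0 0 -0.001 0.0007 0.002 1;0 0 0 0 0 0.002 1;0 0 0 0 0 0.001 1;0 0 0 0 0 0 1;0 0 0 0 0 0 1")

```text
t: 10.1
eef_pos: [460.8, -275.8, 19.3]
orientation: [[-0.25, 0.968, -0.0], [0.968, 0.25, 0.0], [0.0, -0.0, -1.0]]
contact_force: [0.1, -0.2, -7.5]
gripper_width: 43.4
```

```bash
python3 -c "
from h import *
show(14.5,461.4,-276.8,19)
"
```

```text
t 10.1 p [ 460.8 -275.8   19.3] ang 14.46 F [ 0.1 -0.2 -7.5] M [-0.02  0.07  0.03] w 43.4 j [-43.6  22.4 105.    0.   52.6 -58. ]
[-0.     -0.     -0.0002] [-0.0015  0.0005  0.0003]
```

Still hanging freely; a little further until the floor takes the weight.

>>> send_rows(targets="0 0 0 -0.0008 0 0.001 1;0 0 0 0 0 0.001 1;0 0 0 0 0 0 1;0 0 0 0 0 0 1")

```text
t: 10.5
eef_pos: [460.9, -276.1, 19.0]
orientation: [[-0.25, 0.968, -0.001], [0.968, 0.25, 0.001], [0.001, -0.0, -1.0]]
contact_force: [-5.9, 5.0, 8.4]
gripper_width: 42.9
```

```bash
python3 -c "
from h import *
show(14.5,461.4,-276.8,19)
"
```

```text
t 10.5 p [ 460.9 -276.1   19. ] ang 14.47 F [-5.9  5.   8.4] M [ 0.82  0.83 -0.01] w 42.9 j [-43.6  22.5 104.9   0.   52.7 -58.1]
[-0.0001 -0.0003 -0.0002] [-0.0011  0.0004 -0.    ]
```

Floor contact at TCP z 19.0, exactly as expected. Release and rise.

>>> send_rows(targets="0 0 0 0 0 0 -1;0 0 0 0 0 0 -1;0 0 0 0 0 0 -1;0 0 0 0 0 0 -1;0 0 0 0 0 0 -1;0 0 0 0 0 0 -1;0 0 0 0 0 0 -1")

```text
t: 11.2
eef_pos: [461.0, -276.4, 17.6]
orientation: [[-0.25, 0.968, -0.0], [0.968, 0.25, 0.0], [0.0, -0.0, -1.0]]
contact_force: [0.2, 0.2, 0.0]
gripper_width: 84.8
```

>>> send_rows(targets="0 0 0 0 0 -0.01 -1;0 0 0 0 0 -0.03 -1;0 0 0 0 0 -0.04 -1;0 0 0 0 0 -0.04 -1;0 0 0 -0.03 0 -0.03 -1;0 0 0 -0.03 0 0 -1;0 0 0 -0.02 0 0 -1;0 0 0 0 0 0 -1;0 0 0 0 0 0 -1")

```text
t: 12.1
eef_pos: [476.6, -337.9, 137.6]
orientation: [[-0.249, 0.968, -0.001], [0.968, 0.249, 0.001], [0.001, -0.0, -1.0]]
contact_force: [0.5, 0.9, -0.3]
gripper_width: 85.7
```

```bash
python3 -c "
from h import *
show(14.5,461.4,-276.8,150)
shot('wrist','7');shot('side','7')
show(14.5,461.4,-276.8,150)
cv2.imwrite('pics/z10.png',cv2.resize(cv2.imread('pics/wrist7.png')[20:190,230:400],None,fx=3.5,fy=3.5,interpolation=cv2.INTER_CUBIC))
"
```

```text
t 12.1 p [ 476.6 -337.9  137.6] ang 14.43 F [ 0.5  0.9 -0.3] M [-0.06 -0.    0.01] w 85.7 j [-47.   17.2  95.2   0.   67.6 -61.4]
[-0.0001 -0.0003 -0.0004] [ 0.0787  0.0006 -0.0154]
t 12.2 p [ 476.5 -337.2  137.4] ang 14.48 F [-0.4  0.   0.4] M [-0.04  0.   -0.01] w 85.9 j [-46.9  17.2  95.3   0.   67.6 -61.4]
[-0.0002 -0.0004 -0.0001] [ 0.0779  0.0006 -0.0157]
```

View pics/wrist7.png

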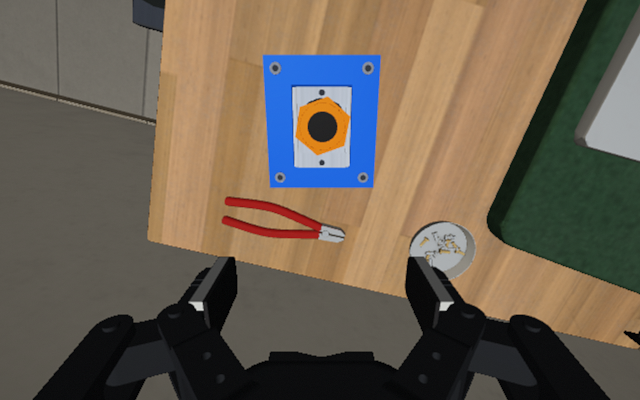

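```bash
python3 - <<'E'
from h import *
p=cv2.imread("pics/wrist7.png"); c=cam("wrist"); d=np.load("pics/wrist7_d.npy"); W=cloud(c,d)
hsv=cv2.cvtColor(p,cv2.COLOR_BGR2HSV)
roi=np.zeros(d.shape,bool); roi[70:180,280:365]=1
m=roi&(W[...,2]>45)&(W[...,2]<55)&(hsv[...,1]<70)
q=W[m]; A=np.c_[q[:,:2]-q[:,:2].mean(0),np.ones(len(q))]; f=np.linalg.lstsq(A,q[:,2],rcond=None)[0]
print("top plane: tilt deg",np.degrees(f[:2]).round(2),"z",f[2].round(2),"rect",cv2.minAreaRect(q[:,:2].astype(np.float32)))
v,u=np.where(m); print("by ray",cv2.minAreaRect(onplane(c,np.c_[u,v],50)[:,:2].astype(np.float32)))
m=((hsv[...,0]<20)&(hsv[...,1]>180)&(hsv[...,2]>180)&roi).astype(np.uint8)
k=max(cv2.findContours(m,cv2.RETR_EXTERNAL,cv2.CHAIN_APPROX_NONE)[0],key=cv2.contourArea)
P=onplane(c,k[:,0],78)[:,:2].astype(np.float32); cen,r=cv2.minEnclosingCircle(P); print("cap",cen,r,"z",np.median(W[m>0][:,2]))
H=cv2.convexHull(P)[:,0]
for a in range(-30,60,3):
    print(a,[round(float(np.ptp(H@np.array([np.cos(np.radians(a+o)),np.sin(np.radians(a+o))]))),1) for o in (0,60,120)],end="; ")
g=(hsv[...,0]>95)&(hsv[...,0]<125)&(hsv[...,1]>130); g[200:]=0
k=max(cv2.findContours(g.astype(np.uint8),cv2.RETR_EXTERNAL,cv2.CHAIN_APPROX_NONE)[0],key=cv2.contourArea)
print("\njig",cv2.minAreaRect(onplane(c,k[:,0],16)[:,:2].astype(np.float32)))
E
```

```text
top plane: tilt deg [0.12 0.09] z 49.49 rect ((462.51422119140625, -277.4843444824219), (43.59300994873047, 59.05727767944336), 14.645017623901367)
by ray ((462.4806213378906, -277.2919006347656), (43.212093353271484, 58.50989532470703), 14.639180183410645)
cap (461.7748107910156, -273.9417724609375) 18.902896881103516 z 77.18706219950313
-30 [37.7, 37.3, 37.4]; -27 [37.8, 37.4, 37.5]; -24 [37.8, 37.4, 37.5]; -21 [37.7, 37.3, 37.4]; -18 [37.4, 37.0, 37.2]; -15 [37.1, 36.7, 36.9]; -12 [36.7, 36.3, 36.5]; -9 [36.1, 35.7, 36.0]; -6 [35.5, 35.1, 35.5]; -3 [34.8, 34.4, 34.8]; 0 [34.0, 33.6, 34.0]; 3 [33.2, 33.3, 33.5]; 6 [33.4, 33.4, 33.6]; 9 [34.1, 34.0, 34.3]; 12 [34.8, 34.7, 35.1]; 15 [35.4, 35.4, 35.8]; 18 [36.0, 36.0, 36.4]; 21 [36.5, 36.5, 36.9]; 24 [36.9, 36.9, 37.2]; 27 [37.1, 37.2, 37.5]; 30 [37.3, 37.4, 37.7]; 33 [37.4, 37.5, 37.8]; 36 [37.4, 37.5, 37.8]; 39 [37.3, 37.4, 37.7]; 42 [37.0, 37.2, 37.4]; 45 [36.7, 36.9, 37.1]; 48 [36.3, 36.5, 36.7]; 51 [35.7, 36.0, 36.1]; 54 [35.1, 35.5, 35.5]; 57 [34.4, 34.8, 34.8]; 
jig ((462.294677734375, -277.4114074707031), (95.46810913085938, 110.25138092041016), 14.545738220214844)
```

View pics/z10.png

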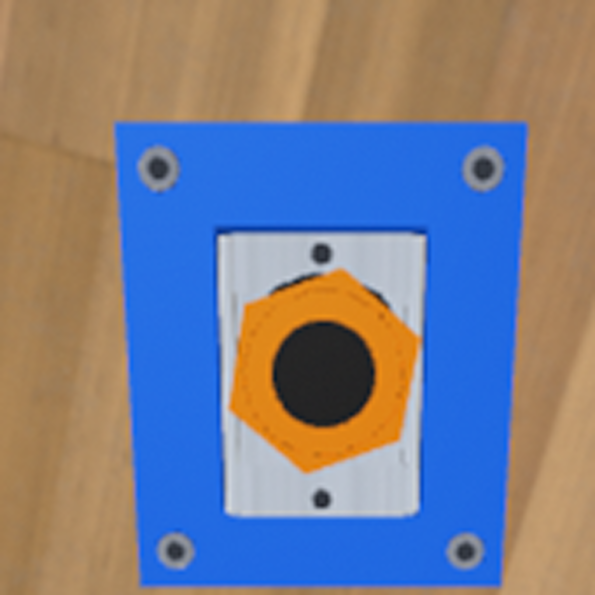

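```bash
python3 - <<'E'
from h import *
p=cv2.imread("pics/wrist7.png"); c=cam("wrist"); d=np.load("pics/wrist7_d.npy"); W=cloud(c,d)
hsv=cv2.cvtColor(p,cv2.COLOR_BGR2HSV)
roi=np.zeros(d.shape,bool); roi[70:180,280:365]=1
m=roi&(hsv[...,0]<20)&(hsv[...,1]>180)&(hsv[...,2]>180)
q=W[m]; A=np.c_[q[:,:2]-q[:,:2].mean(0),np.ones(len(q))]; f=np.linalg.lstsq(A,q[:,2],rcond=None)[0]; print("cap top tilt",np.degrees(f[:2]),f[2],cv2.minEnclosingCircle(q[:,:2].astype(np.float32)))
v,u=np.where(roi&(hsv[...,2]<60)&(W[...,2]>0)); 
mk=(roi&(hsv[...,2]<70)).astype(np.uint8)
for k in cv2.findContours(mk,cv2.RETR_EXTERNAL,cv2.CHAIN_APPROX_NONE)[0]:
    if cv2.contourArea(k)>8:
        e,r=cv2.minEnclosingCircle(k); print("dark",e,r,onplane(c,[e],78)[0].round(1),onplane(c,[e],50)[0].round(1))
# dowels/screw dots midpoint on housing, and jig screws
for n in ("1","3","5b"):
    pp=cv2.imread(f"pics/wrist{n}.png"); 
E
```

```text
cap top tilt [-3.51906201 13.77917616] 78.78020000517854 ((461.0740966796875, -275.8583068847656), 20.671369552612305)
dark (321.9368896484375, 126.40291595458984) 14.725133895874023 [ 461.8 -274.    78. ] [ 462.4 -276.    50. ]
dark (321.5, 92.0) 2.061652660369873 [ 456.1 -253.2   78. ] [ 455.9 -252.3   50. ]
```

```bash
python3 - <<'E'
from h import *
c=cam("wrist")
p=cv2.imread("pics/wrist7.png"); d=np.load("pics/wrist7_d.npy"); W=cloud(c,d)
hsv=cv2.cvtColor(p,cv2.COLOR_BGR2HSV)
for y in range(96,158,5): print(y,W[y,296:350:6,2].round(0))
roi=np.zeros(d.shape,bool); roi[70:180,280:365]=1
m=roi&(hsv[...,0]<20)&(hsv[...,1]>180)&(hsv[...,2]>180)&(W[...,2]>65)
m=cv2.erode(m.astype(np.uint8),np.ones((5,5)))>0
q=W[m]; A=np.c_[q[:,:2]-q[:,:2].mean(0),np.ones(len(q))]; f=np.linalg.lstsq(A,q[:,2],rcond=None)[0]; print(m.sum(),"cap top tilt",np.degrees(f[:2]),f[2])
E
```

```text
96 [49. 49. 49. 49. 49. 50. 49. 48. 49.]
101 [50. 49. 49. 76. 76. 77. 77. 49. 49.]
106 [49. 76. 75. 77. 79. 78. 78. 76. 50.]
111 [49. 75. 78. 77. 77. 78. 78. 78. 76.]
116 [48. 78. 78. 77. 78. 77. 77. 78. 77.]
121 [50. 77. 78. 78. 78. 78. 78. 79. 77.]
126 [50. 77. 77. 77. 78. 77. 78. 77. 77.]
131 [77. 79. 79. 78. 78. 77. 78. 77. 77.]
136 [76. 79. 77. 78. 78. 77. 78. 79. 76.]
141 [49. 77. 77. 78. 78. 78. 78. 78. 77.]
146 [49. 49. 77. 77. 77. 77. 77. 76. 50.]
151 [49. 49. 49. 76. 75. 76. 49. 50. 51.]
156 [48. 48. 49. 50. 49. 49. 50. 49. 49.]
768 cap top tilt [-3.81297777 15.28868779] 79.22615715865555
```

>>> send_rows(targets="0 0 0 0.03 0 -0.02 -1;0 0 0 0.02 0 -0.02 -1;0 0 0 0 0 0 -1;0 0 0 0 0 0 -1;0 0 0 0 0 0 -1")

```text
t: 12.7
eef_pos: [466.8, -299.6, 169.0]
orientation: [[-0.25, 0.968, -0.001], [0.968, 0.25, 0.0], [0.001, -0.0, -1.0]]
contact_force: [0.1, -0.6, -0.1]
gripper_width: 85.0
```

```bash
python3 -c "
from h import *
show(14.5,461.4,-276.8,150)
shot('wrist','8');shot('side','8')
cv2.imwrite('pics/z11.png',cv2.resize(cv2.imread('pics/wrist8.png')[100:280,230:410],None,fx=3.3,fy=3.3,interpolation=cv2.INTER_CUBIC))
cv2.imwrite('pics/z12.png',cv2.resize(cv2.imread('pics/side8.png')[150:240,290:400],None,fx=6,fy=6,interpolation=cv2.INTER_CUBIC))
"
```

```text
t 12.7 p [ 466.8 -299.6  169. ] ang 14.47 F [ 0.1 -0.6 -0.1] M [-0.02 -0.01  0.03] w 85.0 j [-45.   11.5  98.3  -0.   70.2 -59.4]
[-0.0002 -0.0002 -0.0002] [0.0293 0.0006 0.0238]
```

View pics/z11.png

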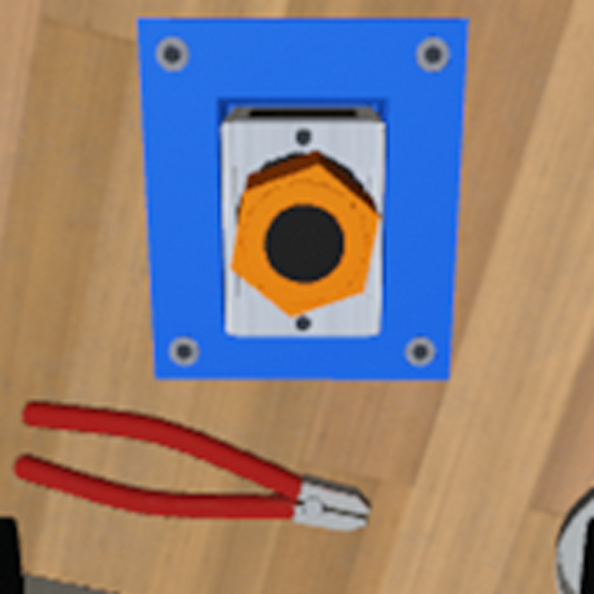

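View pics/z12.png

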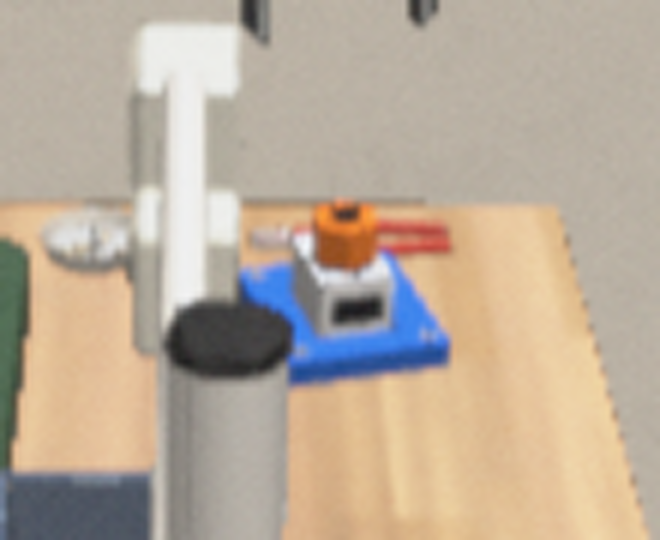

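```bash
cat > capm.py <<'E'
from h import *
def capmeas(n,zt=78,zh=50,roi=(90,300,270,390)):
    p=cv2.imread(f"pics/wrist{n}.png"); d=np.load(f"pics/wrist{n}_d.npy"); c=cam("wrist"); W=cloud(c,d)
    hsv=cv2.cvtColor(p,cv2.COLOR_BGR2HSV); ro=np.zeros(d.shape,bool); a,b,e,f=roi; ro[a:b,e:f]=1
    m=(hsv[...,0]<20)&(hsv[...,1]>180)&(hsv[...,2]>180)&ro&(W[...,2]>70)&(W[...,2]<90)
    k=max(cv2.findContours(m.astype(np.uint8),cv2.RETR_EXTERNAL,cv2.CHAIN_APPROX_NONE)[0],key=cv2.contourArea)
    P=onplane(c,k[:,0],zt)[:,:2].astype(np.float32); H=cv2.convexHull(P)[:,0]
    mm=cv2.moments(H.reshape(-1,1,2)); cen=np.array([mm["m10"],mm["m01"]])/mm["m00"]
    A=np.arange(-30,30,.5); w=[sum(np.ptp(H@np.array([np.cos(np.radians(x+o)),np.sin(np.radians(x+o))])) for o in (0,60,120)) for x in A]
    print("cap cen",cen.round(1),"flat angle mod60",A[np.argmin(w)],"AF",min(w)/3,"z",np.median(W[m][:,2]))
    h=ro&(W[...,2]>45)&(W[...,2]<55)&(hsv[...,1]<70)&(hsv[...,2]>120); v,u=np.where(h)
    print("housing",cv2.minAreaRect(onplane(c,np.c_[u,v],zh)[:,:2].astype(np.float32)))
    g=ro&(hsv[...,2]<60)
    for k in cv2.findContours(g.astype(np.uint8),cv2.RETR_EXTERNAL,cv2.CHAIN_APPROX_NONE)[0]:
        if cv2.contourArea(k)>3:
            e,r=cv2.minEnclosingCircle(k); print("dark",np.round(e,1),round(r,1),onplane(c,[e],zt)[0].round(1),onplane(c,[e],zh)[0].round(1))
E
python3 -c "
from capm import *
capmeas('8')"
```

```text
cap cen [ 461.8 -274.3] flat angle mod60 4.5 AF 33.152695646544394 z 77.16174929076064
housing ((462.5320129394531, -277.7149658203125), (43.26432800292969, 59.773956298828125), 14.53394603729248)
dark [321.9 173.2] 11.5 [ 461.9 -274.5   78. ] [ 463.6 -280.9   50. ]
dark [334.  152.5] 6.7 [ 466.9 -255.9   78. ] [ 469.3 -260.    50. ]
dark [321. 134.] 16.0 [ 453.4 -244.5   78. ] [ 454.1 -247.3   50. ]
```

```bash
cat >> h.py <<'E'
def camat(Rt,p):
    q=camera_params("wrist"); M=np.array([[.002,-.948,-.317],[1,.001,.001],[-.001,-.317,.948]]); U,_,V=np.linalg.svd(M); M=U@V
    Rc=(Rt@M).T; C=np.array(p)+Rt@np.array([80.2,-.15,-142.45]); return q,Rc,-Rc@C
E
python3 - <<'E'
import capm,h
from h import *
q,Rm,t=cam("wrist"); Rt,p,s=tool(); a=camat(Rt,p); print(np.abs(a[1]-Rm).max(),a[2]-t)
for n,ang,p,roi in [("1",None,[394.8,133.1,231.2],(155,255,290,390)),("2",29.7,[439.5,141.3,119.8],(150,260,280,360))]:
    Rt=yawR(29.7 if ang else np.degrees(np.arctan2(.913,.409)))
    capm.cam=lambda n_,Rt=Rt,p=p:camat(Rt,p)
    print(n); capm.capmeas(n,74,46,roi)
E
```

```text
0.0009760136796274632 [ 0.92719399 -0.52273628 -0.57196333]
1
cap cen [438.2 139.6] flat angle mod60 14.0 AF 33.22671002496097 z 73.45854628247375
housing ((438.2024230957031, 139.70159912109375), (43.734771728515625, 59.74398422241211), 29.94495391845703)
dark [342.3 215.1] 8.4 [438.5 139.3  74. ] [449.4 136.8  46. ]
dark [354.5 182. ] 12.4 [409.3 165.4  74. ] [417.5 165.3  46. ]
2
cap cen [437.9 139.1] flat angle mod60 14.0 AF 33.367533813234985 z 73.44677720388566
housing ((438.2574768066406, 139.20703125), (43.212459564208984, 59.332069396972656), 29.830509185791016)
dark [317.1 226. ] 13.5 [438.2 138.4  74. ] [443.9 127.7  46. ]
dark [333. 198.] 8.5 [437.3 161.5  74. ] [443.  154.2  46. ]
dark [312.5 191.5] 6.7 [423.2 158.7  74. ] [426.7 150.9  46. ]
dark [318. 169.] 18.0 [418.8 173.8  74. ] [421.6 168.3  46. ]
```

The housing is flat and square in the pocket (top at z 49.5, tilt 0.1°, 14.6° against the jig's 14.5°). The loose cap appears to have shifted 3 mm within its play and turned about 5°. I'll look again from another yaw to separate the camera bias.

>>> send_rows(targets="0 0 -0.0463 0 0 0 -1;0 0 -0.0463 0 0 0 -1;0 0 -0.0463 0 0 0 -1;0 0 -0.0463 0 0 0 -1;0 0 -0.0463 0 0 0 -1;0 0 -0.0463 0 0 0 -1;0 0 0 0 0 0 -1;0 0 0 0 0 0 -1;0 0 0 0 0 0 -1")

```text
t: 13.7
eef_pos: [466.8, -299.8, 169.4]
orientation: [[-0.901, 0.434, -0.0], [0.434, 0.901, 0.0], [0.0, 0.0, -1.0]]
contact_force: [0.2, 0.2, -0.4]
gripper_width: 84.9
```

```bash
python3 -c "
from capm import *
show(14.5,461.4,-276.8,150)
shot('wrist','9')
capmeas('9',roi=(100,280,250,420))
Rt,p,s=tool(); print(p)
cv2.imwrite('pics/z13.png',cv2.resize(cv2.imread('pics/wrist9.png')[90:280,240:440],None,fx=3,fy=3,interpolation=cv2.INTER_CUBIC))
"
```

```text
t 13.7 p [ 466.8 -299.8  169.4] ang 64.28 F [ 0.2  0.2 -0.4] M [0.04 0.07 0.  ] w 84.9 j [ -45.    11.5   98.3   -0.    70.2 -109.2]
[-0.000e+00 -2.000e-04  2.766e-01] [0.0186 0.0229 0.0242]
cap cen [ 461.5 -274.4] flat angle mod60 4.5 AF 33.117534658818535 z 77.52179285904164
housing ((461.88250732421875, -277.8420104980469), (43.6251220703125, 59.6142692565918), 14.548295974731445)
dark [412.5 268.7] 12.2 [ 560.2 -252.2   78. ] [ 580.1 -250.7   50. ]
dark [346.  184.7] 11.3 [ 462.  -274.5   78. ] [ 470.1 -275.6   50. ]
[ 466.8512979  -299.76263492  169.47036267]
```

View pics/z13.png

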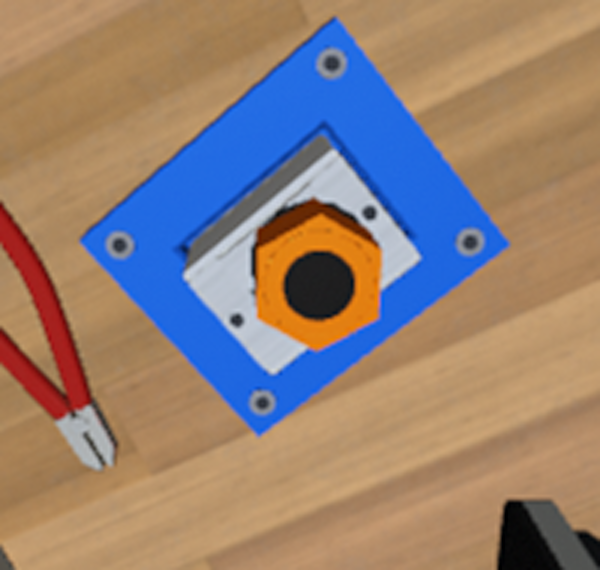

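```bash
python3 - <<'E'
from h import *
p=cv2.imread("pics/wrist9.png"); d=np.load("pics/wrist9_d.npy"); c=cam("wrist"); W=cloud(c,d)
hsv=cv2.cvtColor(p,cv2.COLOR_BGR2HSV)
m=(hsv[...,0]<20)&(hsv[...,1]>180)&(hsv[...,2]>180)&(W[...,2]>70)&(W[...,2]<90); m[:,:250]=0;m[:,420:]=0;m[:100]=0;m[280:]=0
m=cv2.erode(m.astype(np.uint8),np.ones((3,3)))>0
q=W[m]; cm=q.mean(0); f=np.linalg.lstsq(np.c_[q[:,:2]-cm[:2],np.ones(len(q))],q[:,2],rcond=None)[0]
print(m.sum(),cm,np.degrees(f[:2]),"z spread",np.percentile(q[:,2],[2,50,98]))
h=(W[...,2]>45)&(W[...,2]<55)&(hsv[...,1]<70)&(hsv[...,2]>120); h[:,:250]=0;h[:,420:]=0;h[:100]=0;h[280:]=0
h=cv2.erode(h.astype(np.uint8),np.ones((3,3)))>0
q=W[h]; cm=q.mean(0); f=np.linalg.lstsq(np.c_[q[:,:2]-cm[:2],np.ones(len(q))],q[:,2],rcond=None)[0]
print("housing",h.sum(),cm,np.degrees(f[:2]))
E
```

```text
624 [ 460.59098308 -274.38993627   77.57073252] [0.51751581 0.5755016 ] z spread [76.02202642 77.60400545 79.0033463 ]
housing 940 [ 457.21946297 -281.27352656   49.80582308] [-0.02089781  0.1437037 ]
```

The cap is flat but really displaced about 3 mm in +y, and the camera bias is small (≤0.7 mm). I'll grip it at its own centre across the flats at yaw 4.5°.

>>> send_rows(targets="0 0 0.0474 0 0 0 -1;0 0 0.0474 0 0 0 -1;0 0 0.0474 0 0 0 -1;0 0 0.0474 0 0 0.01 -1;0 0 0.0474 0 0 0.02 -1;0 0 0.0474 0 0 0.02 -1;0 0 0.0474 0 0 0.015 -1;0 0 0 0 0 0 -1;0 0 0 0 0 0 -1")

```text
t: 14.65
eef_pos: [467.0, -299.7, 117.8]
orientation: [[-0.086, 0.996, -0.0], [0.996, 0.086, 0.0], [0.0, -0.0, -1.0]]
contact_force: [0.8, -0.1, 0.5]
gripper_width: 85.2
```

```bash
python3 -c "
from capm import *
show(4.5,461.6,-275,110)
"
```

```text
t 14.65 p [ 467.  -299.7  117.8] ang 4.92 F [ 0.8 -0.1  0.5] M [-0.04  0.02 -0.  ] w 85.2 j [-45.   15.3 100.3   0.   64.4 -49.9]
[-0.     -0.0001  0.0023] [ 0.0314 -0.0041  0.0098]
```

>>> send_rows(targets="0 0 0.0023 0.015 -0.002 0 -1;0 0 0 0.0164 -0.0021 0 -1;0 0 0 0 0 0.01 -1;0 0 0 0 0 0.02 -1;0 0 0 0 0 0.025 -1;0 0 0 0 0 0.02 -1;0 0 0 0 0 0 -1;0 0 0 0 0 0 -1;0 0 0 0 0 0 -1")

```text
t: 15.55
eef_pos: [462.3, -275.3, 58.7]
orientation: [[-0.076, 0.997, 0.001], [0.997, 0.076, -0.001], [-0.001, 0.001, -1.0]]
contact_force: [-0.0, 1.0, -0.2]
gripper_width: 85.7
```

```bash
python3 -c "
from capm import *
show(4.5,461.6,-275,53)
shot('wrist','10'); show(4.5,461.6,-275,53)
"
```

```text
t 15.55 p [ 462.3 -275.3   58.7] ang 4.34 F [-0.   1.  -0.2] M [-0.02 -0.04 -0.  ] w 85.7 j [-43.4  18.5 104.4   0.   57.  -47.8]
[ 0.0004  0.0004 -0.0009] [ 0.0005 -0.0009  0.0071]
t 15.6 p [ 462.4 -275.4   58.8] ang 4.34 F [ 0.2  0.5 -0.4] M [-0.02  0.01  0.02] w 85.6 j [-43.4  18.5 104.4  -0.   57.  -47.8]
[ 0.0004  0.0005 -0.0009] [ 0.0006 -0.0009  0.0072]
```

View pics/wrist10.png

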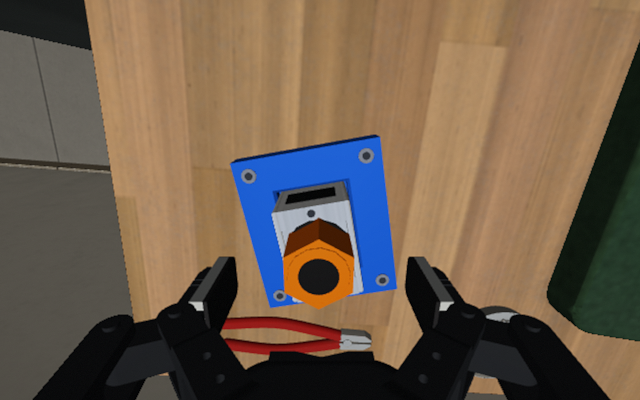

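The cap (319,277) is centred between the jaws, flats parallel to the pads. Lower 4 mm and close gently.

>>> send_rows(targets="0 0 0 0 -0.0005 0.0055 -1;0 0 0 0 0 0 -1;0 0 0 0 0 0 1;0 0 0 0 0 0 1;0 0 0 0 0 0 1;0 0 0 0 0 0 1;0 0 0 0 0 0 1;0 0 0 0 0 0 1;0 0 0 0 0 0 1;0 0 0 0 0 0 1;0 0 0 0 0 0 1", newtons=30)

```text
t: 16.7
eef_pos: [461.4, -275.1, 53.5]
orientation: [[-0.075, 0.997, 0.0], [0.997, 0.075, -0.0], [-0.0, 0.0, -1.0]]
contact_force: [0.7, -0.7, 2.1]
gripper_width: 33.5
```

```bash
python3 -c "
from capm import *
show(4.5,462.3,-278.2,53)
shot('wrist','11'); show(4.5,462.3,-278.2,53)
"
```

```text
t 16.7 p [ 461.4 -275.1   53.5] ang 4.32 F [ 0.7 -0.7  2.1] M [-0.01 -0.01 -0.  ] w 33.5 j [-43.5  19.  104.6  -0.   56.4 -47.8]
[ 0.0001  0.0001 -0.001 ] [-0.004   0.0008  0.0006]
t 16.75 p [ 461.4 -275.1   53.5] ang 4.32 F [0.2 0.3 2.7] M [0.04 0.03 0.04] w 33.5 j [-43.5  19.  104.6  -0.   56.4 -47.8]
[ 0.0001  0.0001 -0.001 ] [-0.004   0.0008  0.0006]
```

View pics/wrist11.png

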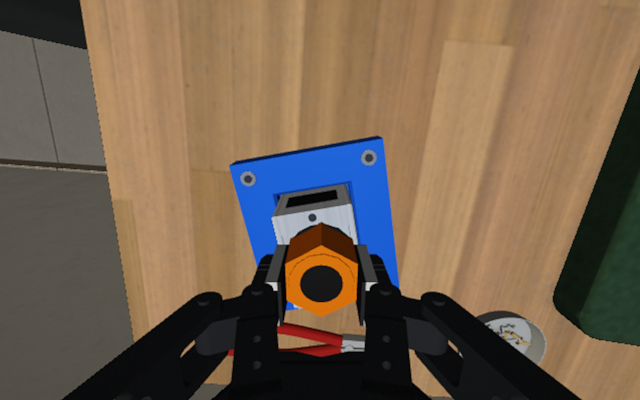

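Gripped at 33.5 mm. Before turning, I nudge it toward the housing axis, watching the force.

>>> send_rows(targets="0 0 0 -0.001 0 0 1;0 0 0 -0.001 0 0 1;0 0 0 0 0 0 1;0 0 0 0 0 0 1")

```text
t: 17.15
eef_pos: [461.5, -275.6, 53.4]
orientation: [[-0.075, 0.997, -0.0], [0.997, 0.075, 0.002], [0.002, -0.0, -1.0]]
contact_force: [0.0, 4.6, 6.8]
gripper_width: 33.6
```

```bash
python3 -c "
from capm import *
show(4.5,462.3,-278.2,53)
"
```

```text
t 17.15 p [ 461.5 -275.6   53.4] ang 4.33 F [0.  4.6 6.8] M [ 0.67  0.05 -0.  ] w 33.6 j [-4.350e+01  1.900e+01  1.045e+02  1.000e-01  5.660e+01 -4.790e+01]
[-0.     -0.0005 -0.001 ] [-0.0033  0.0008  0.0006]
```

>>> send_rows(targets="0 0 0 0.0014 0 0 1;0 0 0 0 0 0 1;0 0 0.011 0 0 0 1;0 0 0.011 0 0 0 1;0 0 0 0 0 0 1")

```text
t: 17.65
eef_pos: [461.5, -275.6, 53.5]
orientation: [[-0.006, 1.0, 0.0], [1.0, 0.006, -0.0], [-0.0, 0.0, -1.0]]
contact_force: [-0.3, -1.0, 4.2]
gripper_width: 33.4
```

```bash
python3 -c "
from capm import *
show(4.5,462.3,-278.2,53)
"
```

```text
t 17.65 p [ 461.5 -275.6   53.5] ang 0.34 F [-0.3 -1.   4.2] M [ 0.04 -0.03  0.01] w 33.4 j [-43.5  19.  104.5   0.   56.5 -43.8]
[ 0.0001  0.0001 -0.0231] [-0.0032  0.001   0.0006]
```

>>> send_rows(targets="0 0 0.011 0 0 0 1;0 0 0.011 0 0 0 1;0 0 0.011 0 0 0 1;0 0 0 0 0 0 1")

```text
t: 18.05
eef_pos: [461.9, -276.1, 53.5]
orientation: [[0.097, 0.995, 0.001], [0.995, -0.097, -0.001], [-0.001, 0.001, -1.0]]
contact_force: [1.7, -2.7, 0.6]
gripper_width: 33.8
```

```bash
python3 -c "
from capm import *
show(4.5,462.3,-278.2,53)
"
```

```text
t 18.05 p [ 461.9 -276.1   53.5] ang -5.55 F [ 1.7 -2.7  0.6] M [-0.39 -0.4  -0.04] w 33.8 j [-43.5  19.  104.5  -0.   56.4 -38. ]
[ 0.0004  0.0004 -0.0559] [-0.0025  0.0007  0.0006]
```

>>> send_rows(targets="0 0 0.011 0 0 0 1;0 0 0.011 0 0 0 1;0 0 0.011 0 0 0 1;0 0 0 0 0 0 1")

```text
t: 18.45
eef_pos: [461.7, -275.9, 53.5]
orientation: [[0.199, 0.98, 0.001], [0.98, -0.199, -0.001], [-0.001, 0.001, -1.0]]
contact_force: [2.3, -1.9, 2.0]
gripper_width: 33.4
```

```bash
python3 -c "
from capm import *
show(4.5,462.3,-278.2,53)
"
```

```text
t 18.45 p [ 461.7 -275.9   53.5] ang -11.46 F [ 2.3 -1.9  2. ] M [-0.28 -0.38  0.03] w 33.4 j [-43.5  19.  104.5  -0.   56.4 -32. ]
[ 0.0003  0.0002 -0.0887] [-0.0027  0.0013  0.0006]
```

>>> send_rows(targets="0 0 0.011 0 0 0 1;0 0 0.011 0 0 0 1;0 0 0.011 0 0 0 1;0 0 0 0 0 0 1")

```text
t: 18.85
eef_pos: [461.6, -274.7, 53.5]
orientation: [[0.299, 0.954, 0.0], [0.954, -0.299, 0.001], [0.001, -0.0, -1.0]]
contact_force: [1.6, 2.2, 6.0]
gripper_width: 33.6
```

```bash
python3 -c "
from capm import *
show(4.5,462.3,-278.2,53)
shot('wrist','12')
"
```

```text
t 18.85 p [ 461.6 -274.7   53.5] ang -17.4 F [1.6 2.2 6. ] M [ 0.35 -0.29  0.02] w 33.6 j [-4.350e+01  1.900e+01  1.045e+02  1.000e-01  5.650e+01 -2.610e+01]
[ 0.     -0.0004 -0.1217] [-0.0039  0.0022  0.0006]
```

View pics/wrist12.png

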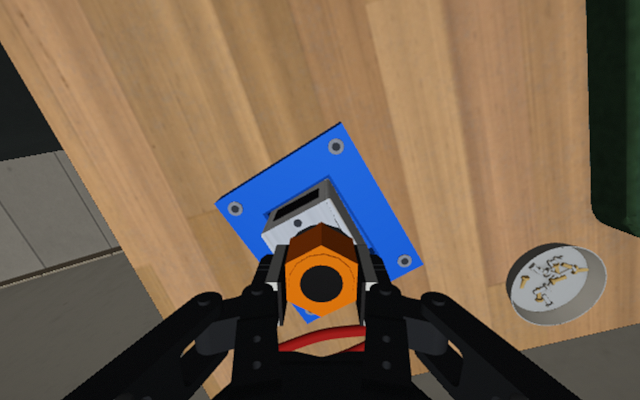

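It follows past 15° with no resisting moment, so clockwise (seen from above) is the free sense. Continue toward the end stop.

>>> send_rows(targets="0 0 0.0165 0 0 0 1;0 0 0.0165 0 0 0 1;0 0 0.0165 0 0 0 1;0 0 0.0165 0 0 0 1;0 0 0.0165 0 0 0 1;0 0 0.0165 0 0 0 1;0 0 0.0165 0 0 0 1;0 0 0 0 0 0 1")

```text
t: 19.7
eef_pos: [461.1, -275.0, 53.5]
orientation: [[0.616, 0.788, -0.001], [0.788, -0.616, -0.0], [-0.001, -0.001, -1.0]]
contact_force: [-0.8, 0.3, 5.7]
gripper_width: 33.9
```

```bash
python3 -c "
from capm import *
show(-45.5,462.3,-278.2,53)
"
```

```text
t 19.7 p [ 461.1 -275.    53.5] ang -37.99 F [-0.8  0.3  5.7] M [0.13 0.14 1.44] w 33.9 j [-4.350e+01  1.900e+01  1.046e+02 -1.000e-01  5.650e+01 -5.400e+00]
[-0.0003  0.0003  0.0417] [-0.0022  0.0037  0.0006]
```

```bash
python3 -c "
from capm import *
shot('wrist','13'); shot('scene','13')
show(-45.5,462.3,-278.2,53)
p=cv2.imread('pics/wrist13.png'); cv2.imwrite('pics/z14.png',cv2.resize(p[130:350,200:440],None,fx=2.7,fy=2.7,interpolation=cv2.INTER_CUBIC))
hsv=cv2.cvtColor(p,cv2.COLOR_BGR2HSV); g=(hsv[...,0]>95)&(hsv[...,0]<125)&(hsv[...,1]>130)
c=cam('wrist')
"
```

```text
t 19.8 p [ 461.  -275.    53.5] ang -37.93 F [-1.4  1.   5.6] M [0.12 0.15 1.3 ] w 33.8 j [-4.350e+01  1.900e+01  1.046e+02 -1.000e-01  5.650e+01 -5.500e+00]
[-0.0003  0.0003  0.042 ] [-0.0022  0.0037  0.0006]
```

View pics/z14.png

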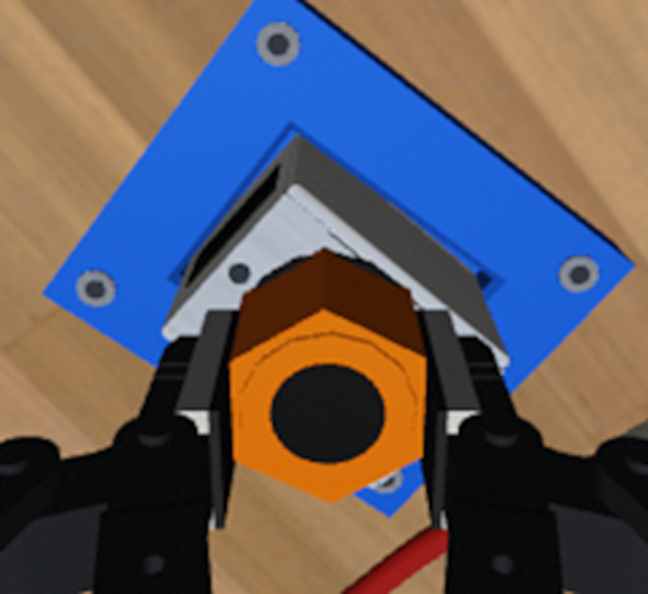

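```bash
python3 - <<'E'
from h import *
c=cam("wrist"); f=lambda a,z:onplane(c,[(200+x/2.7,130+y/2.7) for x,y in a],z)[:,:2]
ang=lambda P:np.degrees(np.arctan2(*(P[1]-P[0])[::-1]))
print("housing x edge (window)",ang(f([(166,335),(290,186)],50)),"y edge",ang(f([(296,186),(505,358)],50)),f([(292,184)],50))
print("jig edges",ang(f([(45,290),(268,0)],16)),ang(f([(300,0),(634,265)],16)))
E
```

```text
housing x edge (window) 13.329026164931411 y edge -79.04520261643093 [[ 477.59608851 -244.91607016]]
jig edges 13.130584579944577 -75.84632415818318
```

```bash
python3 - <<'E'
from h import *
c=cam("wrist"); Rt,p,s=tool()
X=onplane(c,[(200+328/2.7,130+413/2.7)],78)[0]; print("cap hole",X,(X-p)@Rt)
v=[(232,460),(230,360),(325,308),(427,358),(428,458),(330,501)]
P=onplane(c,[(200+a/2.7,130+b/2.7) for a,b in v],78); T=(P-p)@Rt; print(T.round(1),T.mean(0).round(1))
for i in range(6):
    e=T[(i+1)%6]-T[i]; print(round(np.degrees(np.arctan2(e[1],e[0]))%60,1),np.linalg.norm(e).round(1))
print(s["joint_velocities"].round(2),s["effort"].round(2))
E
```

```text
cap hole [ 463.22321359 -274.72991507   78.        ] [  1.56152721   1.4984246  -24.51972587]
[[ -8.1 -15.4 -24.5]
 [ 11.9 -15.  -24.5]
 [ 21.6   1.  -24.5]
 [ 12.4  18.1 -24.5]
 [ -7.6  19.1 -24.5]
 [-16.8   1.9 -24.5]] [  2.2   1.6 -24.5]
1.1 20.0
58.6 18.7
58.4 19.5
57.1 20.0
1.8 19.5
56.8 19.4
[-0.01 -0.02 -0.06 -0.02 -0.07 -0.02] [ -1.59 -41.7  -26.19   0.71  -0.33   1.4 ]
```

>>> send_rows(targets="0 0 0 0 0 -0.0005 1;0 0 0 0 0 0 1;0 0 0.008 0 0 0 1;0 0 0.008 0 0 0 1;0 0 0 0 0 0 1", newtons=50)

```text
t: 20.3
eef_pos: [461.0, -275.2, 53.5]
orientation: [[0.658, 0.753, -0.001], [0.753, -0.658, 0.0], [-0.0, -0.001, -1.0]]
contact_force: [-1.7, 0.7, 3.6]
gripper_width: 33.2
```

```bash
python3 -c "
from capm import *
show(-45.5,462.3,-278.2,53)
"
```

```text
t 20.3 p [ 461.  -275.2   53.5] ang -41.12 F [-1.7  0.7  3.6] M [0.08 0.23 1.9 ] w 33.2 j [-43.5  19.  104.6  -0.   56.5  -2.4]
[-0.0003  0.0001  0.0243] [-0.0017  0.0037  0.0007]
```

```bash
python3 -c "
from capm import *
shot('wrist','14'); shot('side','14')
p=cv2.imread('pics/wrist14.png'); cv2.imwrite('pics/z15.png',cv2.resize(p[110:350,180:440],None,fx=2.5,fy=2.5,interpolation=cv2.INTER_CUBIC))
"
```

```text
(no output)
```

View pics/z15.png

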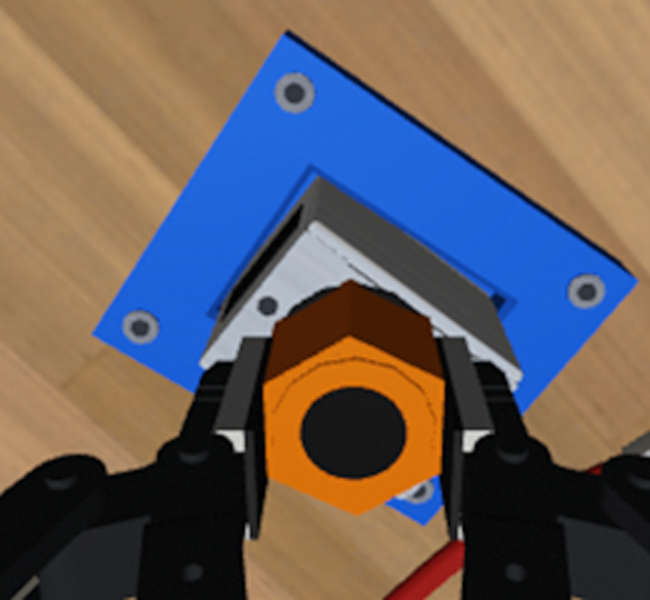

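```bash
python3 - <<'E'
from h import *
c=cam("wrist"); f=lambda a,z:onplane(c,[(180+x/2.5,110+y/2.5) for x,y in a],z)[:,:2]
ang=lambda P:np.degrees(np.arctan2(*(P[1]-P[0])[::-1]))
print("housing x",ang(f([(204,360),(310,226)],50)),"y",ang(f([(318,225),(518,375)],50)))
print("jig",ang(f([(95,333),(285,34)],16)),ang(f([(290,33),(637,279)],16)))
# line fits on masks
p=cv2.imread("pics/wrist14.png"); d=np.load("pics/wrist14_d.npy"); W=cloud(c,d); hsv=cv2.cvtColor(p,cv2.COLOR_BGR2HSV)
m=(abs(W[...,2]-50)<3)&(hsv[...,1]<60)&(hsv[...,2]>120); m[:195]=0;m[265:]=0;m[:,:255]=0;m[:,395:]=0
# upper-right boundary: for each row max col ; upper-left: for each row min col
for nm,rows,fn in (("y edge",range(204,250,2),max),("x edge",range(204,250,2),min)):
    pts=[(fn(np.where(m[r])[0]),r) for r in rows if m[r].any()]
    P=onplane(c,pts,50)[:,:2].astype(np.float32); l=cv2.fitLine(P,cv2.DIST_HUBER,0,.01,.01).ravel(); print(nm,np.degrees(np.arctan2(l[1],l[0])),len(pts))
E
```

```text
housing x 11.46338264802823 y -79.65115297111223
jig 14.629457774352009 -76.01097839352235
y edge -79.25907 23
x edge 10.72881 23
```

```bash
python3 - <<'E'
from h import *
c=cam("wrist"); Rt,p,s=tool(); X=onplane(c,[(180+314/2.5,110+223/2.5)],50)[0][:2]
for a in (10.9,):
    a=np.radians(a); M=np.array([[np.cos(a),-np.sin(a)],[np.sin(a),np.cos(a)]]); cen=X-M@np.array([21.5,29.5]); print("corner",X,"housing centre",cen)
X=onplane(c,[(180+353/2.5,110+433/2.5)],78)[0]; print("cap",X, "tcp",p)
for n,(u,v) in dict(d1=(268,306)).items(): print(n,onplane(c,[(180+u/2.5,110+v/2.5)],50)[0][:2])
# jig outer corners
print(onplane(c,[(180+u/2.5,110+v/2.5) for u,v in [(95,333),(288,33),(637,279)]],16)[:,:2])
E
```

```text
corner [ 477.82052947 -245.60205065] housing centre [ 462.28673272 -278.6353847 ]
cap [ 463.006653   -275.05715036   78.        ] tcp [ 461.02053222 -275.20219336   53.55634559]
d1 [ 457.62492672 -253.15554089]
[[ 403.29514118 -237.26902206]
 [ 496.0659449  -213.53100341]
 [ 522.94613163 -320.30497968]]
```

The jaws now drive the housing about 3.5° within the pocket's play, and the cap sits 3.5 mm off the housing axis. The lugs are probably binding from eccentricity rather than at the end stop. Back off the torque and recentre the cap on the axis.

>>> send_rows(targets="0 0 -0.02 0 0 0 1;0 0 -0.02 0 0 0 1;0 0 0 0 0 0 1;0 0 0 -0.0014 0.0008 0 1;0 0 0 0 0 0 1;0 0 0 0 0 0 1")

```text
t: 21.0
eef_pos: [461.1, -275.1, 53.6]
orientation: [[0.56, 0.828, -0.0], [0.828, -0.56, 0.003], [0.002, -0.002, -1.0]]
contact_force: [-0.7, 7.2, 7.9]
gripper_width: 33.0
```

```bash
python3 -c "
from capm import *
show(-45.5,460.3,-278.7,53)
"
```

```text
t 21.0 p [ 461.1 -275.1   53.6] ang -34.08 F [-0.7  7.2  7.9] M [1.26 0.2  0.97] w 33.0 j [-4.360e+01  1.900e+01  1.045e+02  1.000e-01  5.660e+01 -9.500e+00]
[-0.0008 -0.0007  0.0634] [-0.0043  0.0017  0.0007]
```

Something binds: lateral 7 N without motion, and the tool pressing down 8 N. Release and look afresh.

>>> send_rows(targets="0 0 0 0.0014 -0.0008 0 1;0 0 0 0 0 0 -1;0 0 0 0 0 0 -1;0 0 0 0 0 0 -1;0 0 0 0 0 0 -1;0 0 0 0 0 0 -1;0 0 0 0 0 -0.01 -1;0 0 0 0 0 -0.04 -1;0 0 0 0 0 -0.04 -1;0 0 0 -0.02 0 -0.03 -1;0 0 0 -0.02 0 0 -1;0 0 0 0 0 0 -1;0 0 0 0 0 0 -1;0 0 0 0 0 0 -1")

```text
t: 22.4
eef_pos: [442.9, -301.1, 148.4]
orientation: [[0.558, 0.83, -0.002], [0.83, -0.558, 0.002], [0.001, -0.002, -1.0]]
contact_force: [-0.4, 0.3, 0.2]
gripper_width: 85.4
```

```bash
python3 -c "
from capm import *
show(-45.5,460.3,-278.7,53)
shot('wrist','15'); capmeas('15',roi=(70,300,230,410))
shot('side','15')
p=cv2.imread('pics/wrist15.png'); cv2.imwrite('pics/z16.png',cv2.resize(p[60:260,220:420],None,fx=3,fy=3,interpolation=cv2.INTER_CUBIC))
"
```

```text
t 22.4 p [ 442.9 -301.1  148.4] ang -33.94 F [-0.4  0.3  0.2] M [-0.04  0.02 -0.02] w 85.4 j [-46.9  10.7 101.9   0.   67.5 -13. ]
[-0.0008 -0.0002  0.0642] [0.0353 0.0026 0.1193]
cap cen [ 463.3 -274. ] flat angle mod60 -20.0 AF 33.17953906718458 z 77.55121483072871
housing ((462.9090881347656, -278.04876708984375), (43.02817916870117, 59.86750793457031), 11.650468826293945)
dark [408.5 278. ] 21.0 [ 472.4 -390.5   78. ] [ 470.1 -411.1   50. ]
dark [232. 278.] 21.1 [ 349.9 -308.6   78. ] [ 331.5 -318.4   50. ]
dark [321.6 170.5] 12.9 [ 463.  -274.2   78. ] [ 459.5 -279.4   50. ]
dark [307. 148.] 5.7 [ 463.5 -254.6   78. ] [ 460.1 -257.3   50. ]
dark [329. 144.] 6.3 [ 478.2 -261.    78. ] [ 476.7 -264.5   50. ]
```

View pics/z16.png

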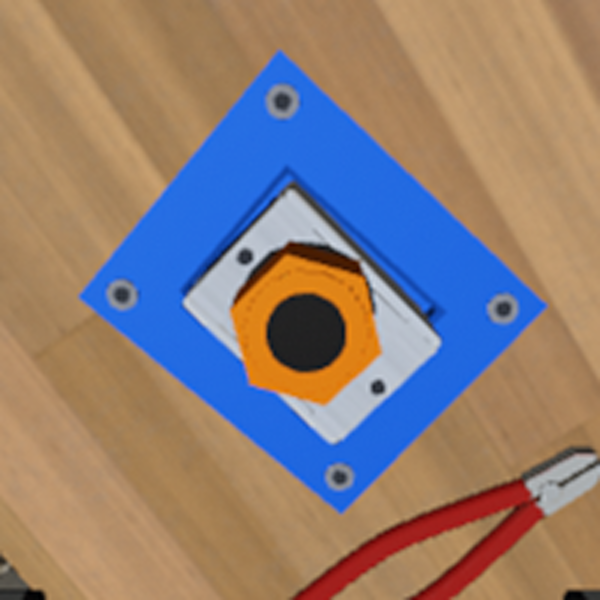

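The cap did not stay at −34° but sprang back to −20° (about 16° from locked). So clockwise was the blocked sense with a springy stop, and the free sense is counter-clockwise. Re-grip it at −20° and turn it counter-clockwise.

>>> send_rows(targets="0 0 -0.039 0.01 0 0.01 -1;0 0 -0.039 0.01 0 0.02 -1;0 0 0 0 0 0 -1;0 0 0 0 0 0 -1;0 0 0 0 0 0 -1", newtons=30)

```text
t: 23.0
eef_pos: [451.8, -288.6, 126.2]
orientation: [[0.342, 0.94, 0.0], [0.94, -0.342, -0.001], [-0.0, 0.001, -1.0]]
contact_force: [0.4, -0.9, 0.1]
gripper_width: 85.5
```

```bash
python3 -c "
from capm import *
show(-20,461.7,-274.6,56)
shot('wrist','16'); capmeas('16',roi=(70,300,230,410))
show(-20,461.7,-274.6,56)
"
```

```text
t 23.0 p [ 451.8 -288.6  126.2] ang -20.02 F [ 0.4 -0.9  0.1] M [-0.01  0.02 -0.01] w 85.5 j [-45.3  12.3 102.9  -0.   64.8 -25.2]
[ 0.0002  0.0001 -0.0001] [0.0207 0.0056 0.0878]
cap cen [ 463.1 -274. ] flat angle mod60 -20.0 AF 33.13512652309728 z 77.65893819527757
housing ((462.9902038574219, -278.0285339355469), (43.176597595214844, 59.94839859008789), 11.456094741821289)
dark [408.5 278. ] 21.0 [ 499.8 -353.    78. ] [ 502.6 -373.5   50. ]
dark [231.5 278. ] 21.1 [ 375.2 -307.7   78. ] [ 359.8 -321.7   50. ]
dark [327.1 200.2] 13.9 [ 463.  -274.3   78. ] [ 460.4 -283.3   50. ]
dark [316. 170.] 6.7 [ 463.1 -252.    78. ] [ 460.6 -257.7   50. ]
dark [337.5 170.5] 8.7 [ 476.4 -257.1   78. ] [ 475.8 -263.6   50. ]
dark [307.5 156. ] 19.0 [ 461.2 -241.4   78. ] [ 458.3 -245.6   50. ]
t 23.05 p [ 451.9 -288.7  126.4] ang -20.0 F [ 0.7  0.9 -0.2] M [-0.01 -0.   -0.  ] w 85.8 j [-45.3  12.3 102.9  -0.   64.8 -25.3]
[0.0003 0.0002 0.    ] [0.0209 0.0054 0.088 ]
```

>>> send_rows(targets="0 0 0 0.011 0.003 0 -1;0 0 0 0.0105 0.0026 0.008 -1;0 0 0 0 0 0.02 -1;0 0 0 0 0 0.03 -1;0 0 0 0 0 0.02 -1;0 0 0 0 0 0.009 -1;0 0 0 0 0 0 -1;0 0 0 0 0 0 -1;0 0 0 0 0 0 -1")

```text
t: 23.95
eef_pos: [462.4, -274.1, 57.1]
orientation: [[0.34, 0.94, 0.001], [0.94, -0.34, -0.001], [-0.001, 0.002, -1.0]]
contact_force: [-0.3, 0.1, 0.3]
gripper_width: 85.4
```

>>> send_rows(targets="0 0 0 0 0 0 1;0 0 0 0 0 0 1;0 0 0 0 0 0 1;0 0 0 0 0 0 1;0 0 0 0 0 0 1;0 0 0 0 0 0 1;0 0 0 0 0 0 1;0 0 0 0 0 0 1;0 0 0 0 0 0 1")

```text
t: 24.85
eef_pos: [461.8, -273.7, 56.4]
orientation: [[0.34, 0.94, 0.0], [0.94, -0.34, -0.0], [-0.0, 0.001, -1.0]]
contact_force: [-1.0, 0.6, 5.0]
gripper_width: 33.2
```

```bash
python3 -c "
from capm import *
show(-20,462,-274,56)
"
```

```text
t 24.85 p [ 461.8 -273.7   56.4] ang -19.89 F [-1.   0.6  5. ] M [0.08 0.15 0.03] w 33.2 j [-43.3  18.6 104.6  -0.   56.8 -23.4]
[0.0002 0.0001 0.0006] [-0.0003  0.0003  0.0005]
```

>>> send_rows(targets="0 0 -0.0055 0 0 -0.0005 1;0 0 -0.011 0 0 0 1;0 0 -0.011 0 0 0 1;0 0 -0.011 0 0 0 1;0 0 -0.011 0 0 0 1;0 0 0 0 0 0 1")

```text
t: 25.45
eef_pos: [461.6, -273.5, 56.4]
orientation: [[0.19, 0.982, -0.0], [0.982, -0.19, 0.0], [0.0, -0.0, -1.0]]
contact_force: [0.2, 0.3, 2.9]
gripper_width: 33.1
```

```bash
python3 -c "
from capm import *
show(-20,462,-274,56)
"
```

```text
t 25.45 p [ 461.6 -273.5   56.4] ang -10.93 F [0.2 0.3 2.9] M [0.12 0.04 0.05] w 33.1 j [-43.3  18.6 104.6   0.   56.8 -32.4]
[-0.     -0.      0.0504] [-0.0006  0.0006  0.0005]
```

>>> send_rows(targets="0 0 -0.011 0 0 0 1;0 0 -0.011 0 0 0 1;0 0 -0.011 0 0 0 1;0 0 -0.011 0 0 0 1;0 0 -0.011 0 0 0 1;0 0 0 0 0 0 1")

```text
t: 26.05
eef_pos: [461.4, -273.5, 56.4]
orientation: [[0.019, 1.0, -0.001], [1.0, -0.019, 0.0], [0.0, -0.001, -1.0]]
contact_force: [-1.7, 0.4, 3.6]
gripper_width: 33.4
```

>>> send_rows(targets="0 0 -0.011 0 0 0 1;0 0 -0.011 0 0 0 1;0 0 -0.011 0 0 0 1;0 0 0 0 0 0 1")

```text
t: 26.45
eef_pos: [461.4, -273.5, 56.4]
orientation: [[-0.084, 0.996, -0.001], [0.996, 0.084, 0.0], [0.0, -0.0, -1.0]]
contact_force: [-1.5, 0.5, 3.8]
gripper_width: 33.6
```

```bash
python3 -c "
from capm import *
show(-20,462,-274,56)
"
```

```text
t 26.45 p [ 461.4 -273.5   56.4] ang 4.82 F [-1.5  0.5  3.8] M [ 0.05  0.3  -0.02] w 33.6 j [-43.3  18.6 104.6  -0.   56.8 -48.1]
[-0.0002 -0.      0.1379] [-0.0007  0.0007  0.0005]
```

>>> send_rows(targets="0 0 -0.011 0 0 0 1;0 0 -0.011 0 0 0 1;0 0 -0.011 0 0 0 1;0 0 0 0 0 0 1")

```text
t: 26.85
eef_pos: [461.5, -273.7, 56.4]
orientation: [[-0.186, 0.983, -0.0], [0.983, 0.186, -0.0], [-0.0, -0.0, -1.0]]
contact_force: [-1.0, 0.6, 2.5]
gripper_width: 33.1
```

```bash
python3 -c "
from capm import *
show(-20,462,-274,56)
shot('wrist','17')
"
```

```text
t 26.85 p [ 461.5 -273.7   56.4] ang 10.73 F [-1.   0.6  2.5] M [-0.11  0.26 -0.05] w 33.1 j [-43.3  18.6 104.6  -0.   56.8 -54.1]
[-0.000e+00  1.000e-04  1.707e-01] [-0.0005  0.0005  0.0005]
```

>>> send_rows(targets="0 0 -0.011 0 0 0 1;0 0 -0.011 0 0 0 1;0 0 -0.011 0 0 0 1;0 0 0 0 0 0 1")

```text
t: 27.3
eef_pos: [461.8, -274.0, 56.5]
orientation: [[-0.287, 0.958, 0.0], [0.958, 0.287, -0.001], [-0.001, 0.0, -1.0]]
contact_force: [-0.5, -2.1, 0.9]
gripper_width: 33.3
```

```bash
python3 -c "
from capm import *
show(-20,462,-274,56)
shot('wrist','18')
"
```

```text
t 27.3 p [ 461.8 -274.    56.5] ang 16.67 F [-0.5 -2.1  0.9] M [-0.47  0.05 -0.02] w 33.3 j [-43.3  18.6 104.6  -0.   56.7 -60. ]
[1.000e-04 3.000e-04 2.037e-01] [-0.0001  0.0003  0.0006]
```

View pics/wrist18.png

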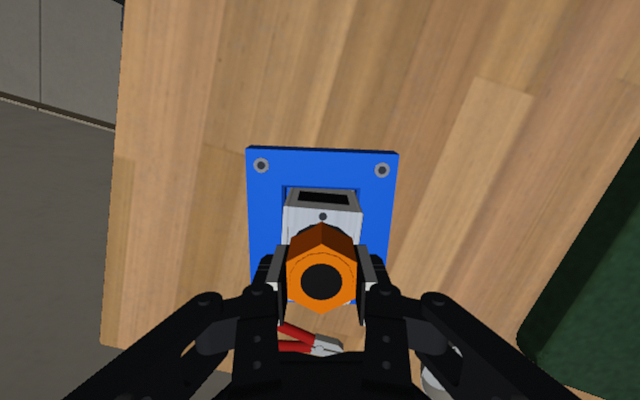

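No moment at 21° past locked, so counter-clockwise is the free sense. Continue, watching for the stop.

>>> send_rows(targets="0 0 -0.0139 0 0 0 1;0 0 -0.0139 0 0 0 1;0 0 -0.0139 0 0 0 1;0 0 -0.0139 0 0 0 1;0 0 0 0 0 0 1")

```text
t: 27.85
eef_pos: [462.0, -274.1, 56.5]
orientation: [[-0.449, 0.894, 0.001], [0.894, 0.449, -0.001], [-0.001, 0.0, -1.0]]
contact_force: [1.0, -3.1, -1.3]
gripper_width: 33.4
```

>>> send_rows(targets="0 0 -0.011 0 0 0 1;0 0 -0.011 0 0 0 1;0 0 -0.011 0 0 0 1;0 0 0 0 0 0 1")

```text
t: 28.25
eef_pos: [461.9, -273.9, 56.5]
orientation: [[-0.539, 0.843, 0.001], [0.843, 0.539, -0.001], [-0.001, 0.0, -1.0]]
contact_force: [1.9, -2.3, -1.3]
gripper_width: 33.2
```

```bash
python3 -c "
from capm import *
show(-20,462,-274,56)
"
```

```text
t 28.25 p [ 461.9 -273.9   56.5] ang 32.59 F [ 1.9 -2.3 -1.3] M [-0.64 -0.29 -0.02] w 33.2 j [-43.3  18.6 104.6  -0.   56.7 -75.9]
[2.000e-04 3.000e-04 2.921e-01] [-0.0001 -0.      0.0006]
```

>>> send_rows(targets="0 0 -0.011 0 0 0 1;0 0 -0.011 0 0 0 1;0 0 -0.011 0 0 0 1;0 0 0 0 0 0 1")

```text
t: 28.65
eef_pos: [461.7, -273.7, 56.5]
orientation: [[-0.623, 0.782, 0.0], [0.782, 0.623, -0.0], [-0.0, -0.0, -1.0]]
contact_force: [0.6, -3.7, -1.2]
gripper_width: 33.4
```

```bash
python3 -c "
from capm import *
show(-20,462,-274,56)
"
```

```text
t 28.65 p [ 461.7 -273.7   56.5] ang 38.52 F [ 0.6 -3.7 -1.2] M [-0.58 -0.1   0.01] w 33.4 j [-43.3  18.6 104.6  -0.   56.8 -81.9]
[1.000e-04 1.000e-04 3.251e-01] [-0.0005  0.0001  0.0006]
```

>>> send_rows(targets="0 0 -0.011 0 0 0 1;0 0 -0.008 0 0 0 1;0 0 0 0 0 0 1")

```text
t: 28.95
eef_pos: [461.5, -273.7, 56.5]
orientation: [[-0.669, 0.743, -0.0], [0.743, 0.669, -0.0], [0.0, -0.0, -1.0]]
contact_force: [-0.3, -3.4, 0.1]
gripper_width: 33.3
```

```bash
python3 -c "
from capm import *
show(-20,462,-274,56)
shot('wrist','19')
p=cv2.imread('pics/wrist19.png'); cv2.imwrite('pics/z17.png',cv2.resize(p[110:350,180:440],None,fx=2.5,fy=2.5,interpolation=cv2.INTER_CUBIC))
"
```

```text
t 28.95 p [ 461.5 -273.7   56.5] ang 42.0 F [-0.3 -3.4  0.1] M [-0.71  0.1  -0.01] w 33.3 j [-43.3  18.6 104.6  -0.   56.8 -85.3]
[-1.000e-04  0.000e+00  3.444e-01] [-0.0008  0.0002  0.0006]
```

View pics/z17.png

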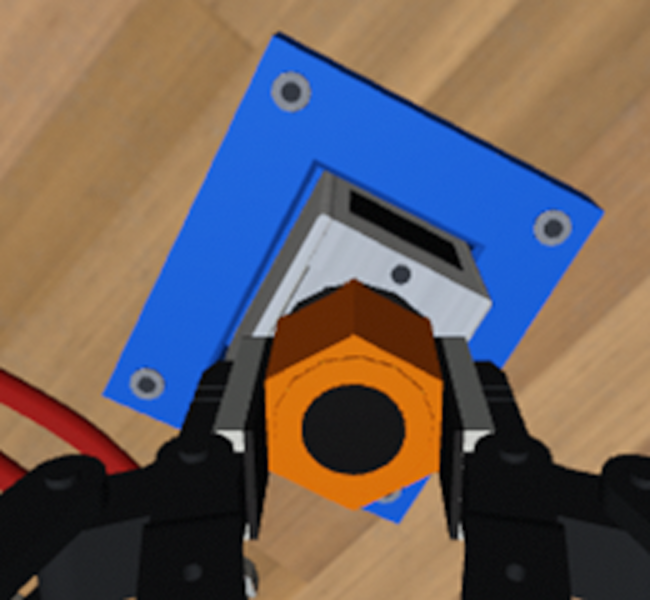

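>>> send_rows(targets="0 0 -0.0085 0 0 0 1;0 0 -0.0085 0 0 0 1;0 0 0 0 0 0 1")

```text
t: 29.3
eef_pos: [461.4, -273.5, 56.5]
orientation: [[-0.709, 0.705, -0.001], [0.705, 0.709, 0.0], [0.0, -0.0, -1.0]]
contact_force: [-2.5, -2.8, 1.7]
gripper_width: 33.4
```

```bash
python3 -c "
from capm import *
show(-20,462,-274,56)
"
```

```text
t 29.3 p [ 461.4 -273.5   56.5] ang 45.17 F [-2.5 -2.8  1.7] M [-0.65  0.38 -0.04] w 33.4 j [-43.3  18.6 104.6  -0.   56.8 -88.5]
[-2.00e-04 -1.00e-04  3.62e-01] [-0.001   0.0001  0.0006]
```

>>> send_rows(targets="0 0 -0.0085 0 0 0 1;0 0 -0.0085 0 0 0 1;0 0 0 0 0 0 1")

```text
t: 29.6
eef_pos: [461.5, -273.6, 56.5]
orientation: [[-0.746, 0.666, -0.0], [0.666, 0.746, -0.0], [0.0, -0.0, -1.0]]
contact_force: [-2.7, -3.6, 1.2]
gripper_width: 33.2
```

```bash
python3 -c "
from capm import *
show(-20,462,-274,56)
"
```

```text
t 29.6 p [ 461.5 -273.6   56.5] ang 48.23 F [-2.7 -3.6  1.2] M [-0.69  0.59 -0.12] w 33.2 j [-43.3  18.6 104.6  -0.   56.8 -91.6]
[-1.000e-04 -0.000e+00  3.791e-01] [-0.0008  0.0001  0.0006]
```

```bash
cat >> capm.py <<'E'
def houseyaw(n):
    p=cv2.imread(f"pics/wrist{n}.png"); d=np.load(f"pics/wrist{n}_d.npy"); c=cam("wrist"); W=cloud(c,d); hsv=cv2.cvtColor(p,cv2.COLOR_BGR2HSV)
    m=(abs(W[...,2]-50)<3.5)&(hsv[...,1]<60)&(hsv[...,2]>120); m[:185]=0;m[275:]=0;m[:,:250]=0;m[:,400:]=0
    for fn in (min,max):
        pts=[]
        for r in range(np.where(m.sum(1)>4)[0][0]+2,np.where(m.sum(1)>4)[0][0]+40,2):
            w=np.where(m[r])[0]
            if len(w)>2: pts.append((fn(w),r))
        P=onplane(c,pts,50)[:,:2].astype(np.float32); l=cv2.fitLine(P,cv2.DIST_HUBER,0,.01,.01).ravel(); res=np.abs((P-l[2:])@np.array([-l[1],l[0]])).mean()
        print("edge",np.degrees(np.arctan2(l[1],l[0])).round(2),"res",res.round(2),len(pts))
E
python3 -c "
from capm import *
shot('wrist','20')
houseyaw('20')
p=cv2.imread('pics/wrist20.png'); cv2.imwrite('pics/z18.png',cv2.resize(p[110:350,180:440],None,fx=2.5,fy=2.5,interpolation=cv2.INTER_CUBIC))
"
```

```text
edge -75.05 res 0.12 19
edge 15.23 res 0.09 19
```

View pics/z18.png

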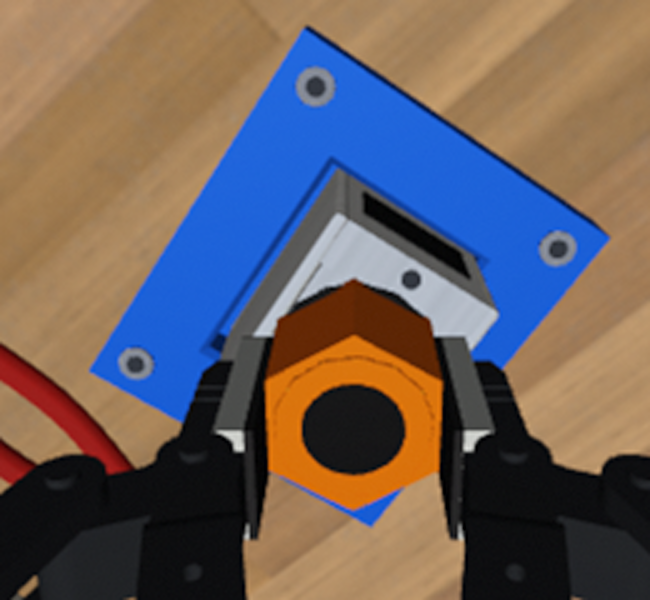

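The cap has reached the end stop: it is 33° relative to the housing (expected 29–30) and now drags the housing round with it. The housing is back at 15.1°, nearly square. Relieve the lateral load and lift slowly.

>>> send_rows(targets="0 0 0 0 -0.001 0 1;0 0 0 0 0 0 1;0 0 0 0 0 -0.001 1;0 0 0 0 0 -0.001 1;0 0 0 0 0 -0.001 1;0 0 0 0 0 0 1")

```text
t: 30.25
eef_pos: [460.8, -273.7, 58.3]
orientation: [[-0.745, 0.667, -0.001], [0.667, 0.745, 0.001], [0.001, 0.0, -1.0]]
contact_force: [1.6, -1.3, -6.9]
gripper_width: 33.0
```

```bash
python3 -c "
from capm import *
show(-20,462,-274,56)
"
```

```text
t 30.25 p [ 460.8 -273.7   58.3] ang 48.17 F [ 1.6 -1.3 -6.9] M [-0.4  -0.28 -0.08] w 33.0 j [-43.4  18.4 104.6   0.   57.1 -91.6]
[-2.000e-04 -3.000e-04  3.787e-01] [-0.0014  0.0007  0.0029]
```

```bash
cat >> capm.py <<'E'
def hz(n):
    p=cv2.imread(f"pics/wrist{n}.png"); d=np.load(f"pics/wrist{n}_d.npy"); c=cam("wrist"); W=cloud(c,d); hsv=cv2.cvtColor(p,cv2.COLOR_BGR2HSV)
    m=(abs(W[...,2]-50)<5)&(hsv[...,1]<60)&(hsv[...,2]>120); m[:185]=0;m[240:]=0;m[:,:250]=0;m[:,400:]=0
    m=cv2.erode(m.astype(np.uint8),np.ones((3,3)))>0
    g=(hsv[...,0]>95)&(hsv[...,0]<125)&(hsv[...,1]>150)&(abs(W[...,2]-16)<4)
    q=W[m]; cm=q.mean(0); f=np.linalg.lstsq(np.c_[q[:,:2]-cm[:2],np.ones(len(q))],q[:,2],rcond=None)[0]
    print("housing top z",np.median(q[:,2]),m.sum(),"slopes deg",np.degrees(f[:2]).round(2),"jig top z",np.median(W[g][:,2]))
E
python3 -c "
from capm import *
hz('20')
shot('wrist','21'); hz('21'); houseyaw('21')
"
```

```text
housing top z 51.686912852127314 1209 slopes deg [-0.29  0.83] jig top z 17.60523562596723
housing top z 50.01239774961792 1292 slopes deg [0.15 0.63] jig top z 15.739743761724965
edge -74.58 res 0.11 19
edge 15.18 res 0.1 19
```

```bash
python3 -c "
from capm import *
c=cam('wrist')
for n in ('20','21'):
    p=cv2.imread(f'pics/wrist{n}.png'); d=np.load(f'pics/wrist{n}_d.npy'); W=cloud(c,d); hsv=cv2.cvtColor(p,cv2.COLOR_BGR2HSV)
    m=(hsv[...,0]<20)&(hsv[...,1]>180)&(hsv[...,2]>180); m[:235]=0;m[320:]=0;m[:,:285]=0;m[:,360:]=0
    m=cv2.erode(m.astype(np.uint8),np.ones((5,5)))>0
    print(n,m.sum(),np.percentile(W[m][:,2],[10,50,90]))
X=onplane(c,[(180+353/2.5,110+428/2.5)],78)[0]; print(X)
"
```

```text
20 1219 [78.62800361 79.59225904 80.30995618]
21 1239 [78.62124355 79.5461671  80.31472478]
[ 462.74091463 -274.83604946   78.        ]
```

>>> send_rows(targets="0 0 0 0 0 0.0015 1;0 0 0 -0.0008 -0.0009 0 1;0 0 0 0 0 0 1;0 0 0 0 0 0 1")

```text
t: 30.7
eef_pos: [461.1, -274.7, 57.8]
orientation: [[-0.745, 0.667, 0.0], [0.667, 0.745, 0.001], [0.0, 0.001, -1.0]]
contact_force: [1.0, 2.8, -0.8]
gripper_width: 33.4
```

```bash
python3 -c "
from capm import *
show(-20,462,-274,56)
"
```

```text
t 30.7 p [ 461.1 -274.7   57.8] ang 48.17 F [ 1.   2.8 -0.8] M [ 0.5  -0.25 -0.05] w 33.4 j [-43.5  18.5 104.5   0.   57.  -91.7]
[ 1.000e-04 -2.000e-04  3.787e-01] [-0.0002  0.0014  0.0022]
```

>>> send_rows(targets="0 0 0 -0.0008 -0.0009 0 1;0 0 0 0 0 0 1;0 0 0 0 0 0 1")

```text
t: 31.0
eef_pos: [461.4, -276.3, 57.9]
orientation: [[-0.745, 0.667, 0.001], [0.667, 0.745, -0.0], [-0.001, 0.0, -1.0]]
contact_force: [1.9, 2.4, -0.7]
gripper_width: 33.3
```

```bash
python3 -c "
from capm import *
show(-20,462,-274,56)
"
```

```text
t 31.0 p [ 461.4 -276.3   57.9] ang 48.16 F [ 1.9  2.4 -0.7] M [ 0.36 -0.4  -0.06] w 33.3 j [-43.6  18.6 104.4   0.   57.  -91.7]
[2.000e-04 2.000e-04 3.787e-01] [0.0013 0.0027 0.0024]
```

```bash
cat >> capm.py <<'E'
def centers(n):
    p=cv2.imread(f"pics/wrist{n}.png"); c=cam("wrist"); d=np.load(f"pics/wrist{n}_d.npy"); hsv=cv2.cvtColor(p,cv2.COLOR_BGR2HSV)
    W=cloud(c,d); g=(hsv[...,2]<60); g[:250]=0;g[315:]=0;g[:,:294]=0;g[:,:].sum(); g[:,352:]=0
    k=max(cv2.findContours(g.astype(np.uint8),cv2.RETR_EXTERNAL,cv2.CHAIN_APPROX_NONE)[0],key=cv2.contourArea); e,r=cv2.minEnclosingCircle(k)
    print("hole px",np.round(e,1),round(r,1),onplane(c,[e],79)[0].round(1))
    m=(hsv[...,1]<60)&(hsv[...,2]>120)&(abs(W[...,2]-50)<4); m[:180]=0; m[275:]=0; m[:,:250]=0;m[:,400:]=0
    v,u=np.where(m); P=onplane(c,np.c_[u,v],50)[:,:2]
    a=np.radians(15); ex=np.array([np.cos(a),np.sin(a)]); ey=np.array([-np.sin(a),np.cos(a)])
    A=P@ex;B=P@ey; print("housing extents x",A.min().round(1),A.max().round(1),"ymax",B.max().round(1),"-> centre", ((A.min()+A.max())/2*ex+(B.max()-29.7)*ey).round(1))
E
python3 -c "
from capm import *
shot('wrist','22'); hz('22'); houseyaw('22'); centers('22')
p=cv2.imread('pics/wrist22.png'); cv2.imwrite('pics/z19.png',cv2.resize(p[110:350,180:440],None,fx=2.5,fy=2.5,interpolation=cv2.INTER_CUBIC))
"
```

```text
housing top z 49.757446354623305 1622 slopes deg [0.1  0.29] jig top z 15.732206472948661
edge -74.61 res 0.1 19
edge 15.55 res 0.11 19
hole px [321.  281.1] 20.2 [ 462.5 -276.7   79. ]
housing extents x 352.9 396.3 ymax -357.0 -> centre [ 461.9 -276.6]
```

View pics/z19.png

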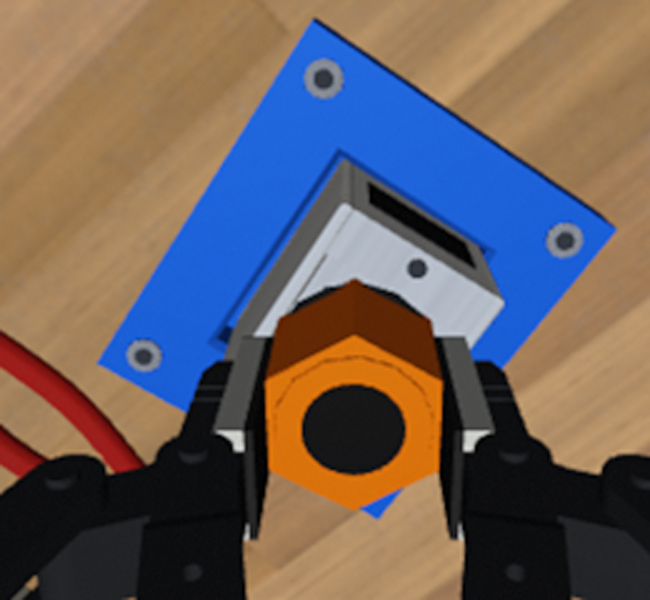

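The cap is now concentric with the housing (within 0.6 mm). Lift slowly again.

>>> send_rows(targets="0 0 0 0 0 -0.001 1;0 0 0 0 0 -0.001 1;0 0 0 0 0 -0.001 1;0 0 0 0 0 0 1;0 0 0 0 0 0 1")

```text
t: 31.55
eef_pos: [461.2, -276.2, 60.3]
orientation: [[-0.745, 0.667, 0.0], [0.667, 0.745, -0.0], [-0.0, -0.0, -1.0]]
contact_force: [2.4, 0.1, -1.4]
gripper_width: 33.5
```

```bash
python3 -c "
from capm import *
show(-20,462,-274,56)
shot('wrist','23'); hz('23'); houseyaw('23'); centers('23')
"
```

```text
t 31.55 p [ 461.2 -276.2   60.3] ang 48.17 F [ 2.4  0.1 -1.4] M [ 0.2  -0.44 -0.06] w 33.5 j [-43.6  18.3 104.4  -0.   57.2 -91.7]
[1.000e-04 1.000e-04 3.787e-01] [0.0012 0.0027 0.0054]
housing top z 49.76972879276137 1652 slopes deg [-0.04  0.79] jig top z 15.730286651886686
edge -74.64 res 0.1 19
edge 15.54 res 0.11 19
hole px [321.  281.1] 20.2 [ 463.5 -277.8   79. ]
housing extents x 352.8 396.2 ymax -357.1 -> centre [ 461.9 -276.7]
```

The lift force is only 1.4 N and the housing stays put: the cap is coming free. Continue.

>>> send_rows(targets="0 0 0 0 0 -0.002 1;0 0 0 0 0 -0.002 1;0 0 0 0 0 -0.002 1;0 0 0 0 0 0 1")

```text
t: 32.0
eef_pos: [460.8, -276.3, 65.2]
orientation: [[-0.745, 0.667, -0.0], [0.667, 0.745, -0.0], [0.0, -0.001, -1.0]]
contact_force: [-0.4, -0.9, -0.8]
gripper_width: 33.4
```

>>> send_rows(targets="0 0 0 0 0 -0.002 1;0 0 0 0 0 -0.002 1;0 0 0 0 0 -0.002 1;0 0 0 0 0 0 1")

```text
t: 32.4
eef_pos: [461.2, -276.3, 70.0]
orientation: [[-0.745, 0.667, 0.0], [0.667, 0.745, -0.0], [-0.0, -0.0, -1.0]]
contact_force: [-0.2, -0.1, -0.9]
gripper_width: 33.6
```

>>> send_rows(targets="0 0 0 0 0 -0.002 1;0 0 0 0 0 -0.003 1;0 0 0 0 0 -0.003 1;0 0 0 0 0 -0.004 1;0 0 0 0 0 0 1")

```text
t: 32.9
eef_pos: [461.4, -276.4, 79.9]
orientation: [[-0.745, 0.667, 0.001], [0.667, 0.745, -0.001], [-0.001, -0.0, -1.0]]
contact_force: [0.4, 0.3, -1.0]
gripper_width: 32.9
```

```bash
python3 -c "
from capm import *
show(-20,462,-274,56)
shot('wrist','24'); hz('24'); houseyaw('24'); shot('side','24')
"
```

```text
t 32.9 p [ 461.4 -276.4   79.9] ang 48.17 F [ 0.4  0.3 -1. ] M [ 0.03 -0.01 -0.01] w 32.9 j [-43.6  16.5 104.   -0.   59.5 -91.7]
[2.000e-04 3.000e-04 3.787e-01] [0.0015 0.0027 0.0299]
housing top z 49.492627714474594 1915 slopes deg [-0.07  0.35] jig top z 15.472794539192112
edge -74.6 res 0.13 19
edge 14.63 res 0.82 19
```

>>> send_rows(targets="0 0 0 0 0 -0.008 1;0 0 0 0 0 -0.02 1;0 0 0 0 0 -0.03 1;0 0 0 0 0 -0.035 1;0 0 0 0 0 -0.035 1;0 0 0 0 0 -0.035 1;0 0 0 0 0 -0.025 1;0 0 0 0 0 -0.01 1;0 0 0 0 0 0 1;0 0 0 0 0 0 1")

```text
t: 34.0
eef_pos: [460.6, -275.7, 236.6]
orientation: [[-0.745, 0.667, -0.001], [0.667, 0.745, 0.001], [0.002, 0.0, -1.0]]
contact_force: [0.0, -0.1, -1.8]
gripper_width: 33.4
```

```bash
python3 -c "
from capm import *
show(-20,462,-274,56)
shot('wrist','25'); shot('side','25'); shot('scene','25')
cv2.imwrite('pics/z20.png',cv2.resize(cv2.imread('pics/side25.png')[60:240,240:440],None,fx=3.3,fy=3.3,interpolation=cv2.INTER_CUBIC))
"
```

```text
t 34.0 p [ 460.6 -275.7  236.6] ang 48.17 F [ 0.  -0.1 -1.8] M [ 0.02 -0.    0.05] w 33.4 j [-43.6   5.3  97.2   0.   77.7 -91.7]
[-3.000e-04 -4.000e-04  3.787e-01] [-2.000e-04  2.700e-03  2.258e-01]
```

View pics/wrist25.png

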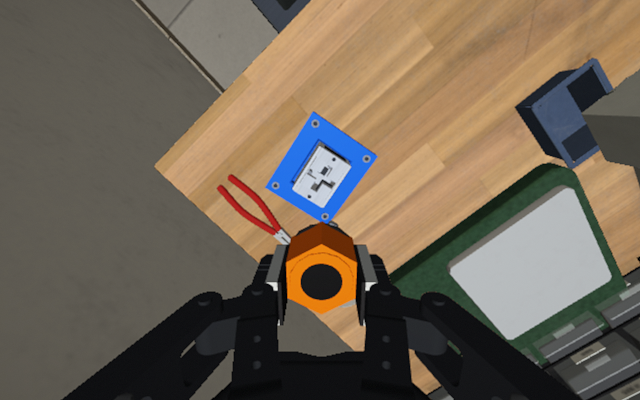

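View pics/z20.png

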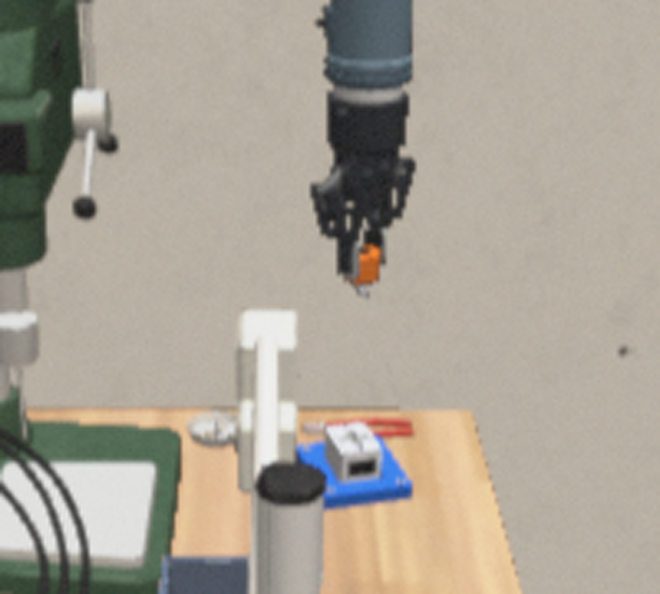

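View pics/scene25.png

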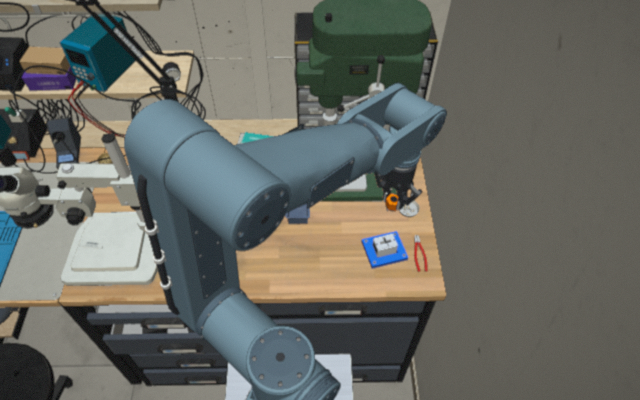

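The cap is held in the air, with the lugs visible below it in the side view at (362,292). The housing, its slot showing, sits in the jig at wrist pixel (321,172), and the cutters and dish are where they were. One last seat check.

```bash
python3 - <<'E'
from h import *
c=cam("wrist"); p=cv2.imread("pics/wrist25.png"); d=np.load("pics/wrist25_d.npy"); W=cloud(c,d); hsv=cv2.cvtColor(p,cv2.COLOR_BGR2HSV)
m=(abs(W[...,2]-50)<4)&(hsv[...,1]<70)&(hsv[...,2]>120); m[:135]=0;m[215:]=0;m[:,:280]=0;m[:,365:]=0
q=W[m]; cm=q.mean(0); f=np.linalg.lstsq(np.c_[q[:,:2]-cm[:2],np.ones(len(q))],q[:,2],rcond=None)[0]
v,u=np.where(m); print("housing z",np.median(q[:,2]),"tilt",np.degrees(f[:2]).round(2),cv2.minAreaRect(onplane(c,np.c_[u,v],50)[:,:2].astype(np.float32)))
g=(hsv[...,0]>95)&(hsv[...,0]<125)&(hsv[...,1]>130);g[:100]=0;g[230:]=0;g[:,:255]=0;g[:,385:]=0
k=max(cv2.findContours(g.astype(np.uint8),cv2.RETR_EXTERNAL,cv2.CHAIN_APPROX_NONE)[0],key=cv2.contourArea)
print("jig",cv2.minAreaRect(onplane(c,k[:,0],16)[:,:2].astype(np.float32)))
a=cv2.imread("pics/scene0.png").astype(int);b=cv2.imread("pics/scene25.png").astype(int)
for n,(x0,y0,x1,y1) in dict(cutter=(412,232,430,274),tape=(228,190,252,212),tin=(264,194,278,210)).items():
    print(n,np.abs(a-b)[y0:y1,x0:x1].mean().round(1))
E
```

```text
housing z 49.192311797054764 tilt [0.12 0.17] ((462.0770263671875, -276.1958312988281), (43.36936950683594, 59.685054779052734), 15.492310523986816)
jig ((462.0829772949219, -277.7881164550781), (95.15708923339844, 111.62512969970703), 14.468605041503906)
cutter 14.5
tape 48.1
tin 75.6
```

```bash
python3 - <<'E'
import cv2,numpy as np
for n in ("scene0","scene25"):
    h=cv2.cvtColor(cv2.imread(f"pics/{n}.png"),cv2.COLOR_BGR2HSV)[225:280,405:435]
    m=((h[...,0]<8)|(h[...,0]>172))&(h[...,1]>140); v,u=np.where(m); print(n,m.sum(),u.mean().round(2),v.mean().round(2))
a=cv2.imread("pics/side0.png").astype(int);b=cv2.imread("pics/side25.png").astype(int)
for n,(x0,y0,x1,y1) in dict(tape=(268,275,302,302),tin=(282,254,300,272),marker=(345,303,397,318),dish=(294,183,314,196)).items(): print(n,np.abs(a-b)[y0:y1,x0:x1].mean().round(1))
E
python3 -c "
from bench import *
print(job_done())"
```

```text
scene0 144 14.49 31.19
scene25 146 14.53 31.36
tape 9.7
tin 10.5
marker 9.4
dish 10.6
the job is handed in; nothing more can be done
None
```

The job is handed in at about 34 s of the 64 s allowed. The housing is seated in the jig and the cap is held in the gripper. The cap's lugs are about 16 cm above the housing's top, worked out from the tool height of 237 mm.

- **Housing:** I gripped it across its 44 mm sides, carried it in front of the boom and lowered it into the pocket until the floor took the weight.
- **Wrong sense first:** I tried the cap clockwise. It seemed free at first, but that was the blocked sense. I turned it about 20° too far against the stop, up to 1.9 N m, and this twisted the housing about 3° within the pocket's play. When I let go, the cap sprang back.
- **Right sense:** I turned it counter-clockwise from above to its end stop, which also brought the housing back nearly square. The first pull met 7 N because the cap sat about 3 mm off-centre. I lowered it, centred it, and it then lifted off at about 1 N.

**Last checks:**
- **Seating:** the housing's top is at z 49.2 mm (50 expected), tilted by less than 0.2°. It sits 1° off the jig's angle and 1.6 mm off the jig's centre along y, about the play of the pocket.
- **Grip:** 33.4 mm opening, holding steadily.
- **Other things on the bench:** the cutters have not moved (less than 0.2 pixel). The tape, tin, marker and dish show only small picture differences (about 10 grey levels in the side view), which I take as noise; I did not measure their positions.

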